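# Clamp the hex mould pour hole up

### The arm

A 6-joint arm with a two-finger parallel gripper is mounted at the origin on the work surface. World frame = base frame: x ahead of the robot, y to its left, z up, the work surface at z = 0. Lengths are in m, angles in degrees, forces in N, time in s.
With the tool pointing down it reaches from about 0.4 to 0.825 m from the base axis. Payload 7 kg.
Tool frame: the origin (TCP) lies midway between the tips of the shut fingers; the grasp point (between the pads) lies 19 mm behind it; z points along the fingers, y is the direction in which the jaws open and shut (so a half turn about z gives the same grasp; the last joint's range is limited). The gripper opens to 88 mm and grips with 3 to 60 N. Pads are 19 mm wide; open, the fingers measure 130 mm over their backs; the gripper's body (78 mm by 193 mm) begins 47 mm behind the grasp point.
Start: joints at [92.997, 20.546, 0.682, 0, -70.136, -16.507], TCP at [0.158, 0.656, 0.227] pointing down, gripper open.
Joint ranges: [-176.03, 176.03], [-82.01, 121.73], [-58.28, 71.71], [-173.87, 95.51], [-174.79, -0.11], [-173.66, 173.66]. Speed limits (degrees/s): [136.94, 136.94, 172.46, 180, 180, 180].

### API

Orientations are given as [roll, pitch, yaw] about the fixed x, y, z axes, in that order (R = Rz(yaw) Ry(pitch) Rx(roll)).
In Python, from plant import get_state, capture, get_calibration, close_job, boxes_of, cut_out gives the robot as it stands.
- The arm moves only by the tool apply_moves, never from a script. Its argument "commands" is a list of rows, each an object with "grip": the closure, from 0 (fully open) to 1 (shut); "slide": the shift along the tool's x, y, z in m, a list of three; "roll": the turn about the tool's z in degrees. In form: [{"grip": grip, "slide": [x, y, z], "roll": roll}, ...]. A call has 1 to 5 rows; each row is the pose to reach, as a shift and turn from the pose commanded when the call began, along the tool's axes at that moment; what a row does not reach only later rows make up. A row lasts 1/8 s, in which the tool goes at most 62.5 mm and 10.7 degrees, less where a joint would pass 70% of its speed; a pose out of reach is approached as far as the arm can. A call with a gripper value outside its range is refused whole. The fingers move at their own pace and stop on an object; "grip_force" is the grip in N (left out, the last holds). Time passes only in rows, so rows that repeat a pose let the fingers close. It gives the time, the measured TCP pose, the force and the opening at its end, in the units of the state.
- get_state(): the state, without advancing time (a new reading comes with each control period).
- capture(name): name is "side" or "top"; returns (picture, depth): 480x640x3 uint8, red, green, blue; 480x640 float32, m along the optical axis (not along the pixel's ray), 0 where there is no reading.
- get_calibration(name): a dict with "mtx" (3x3 intrinsics, pixels), "R" (3x3) and "t" (3): a world point X has camera coordinates R X + t. Camera axes: x right, y down, z forward; pixel columns grow to the right and rows downward; lengths in m; the calibration is good to about 2 mm. A picture is of the moment at which its call begins. get_calibration takes no time and is no camera call.
- close_job(): hands the job in, once; it reports no verdict.
Trained networks look in the newest picture that a camera, given by its name, has taken for a name from the list of things; names that differ only in an ending like _2 or _b are one class to them, and where a whole thing is asked for, a point or a joint stands for the part that bears it (a point fixed in the world has none). Each returns a list of dicts, best first, with "score" (0 to 1); they miss things now and then, are a little off and sometimes report something else, mostly with a low value. They report only what shows in the picture. A call takes as long as a camera call. They do not tell look-alikes from the thing itself.
- boxes_of(name, camera): "position" ([x, y, z] in m, in the coordinates of the camera as it stood for that picture, good to about 4 mm: the middle of the surface that is visible of it).
- cut_out(name, camera): "mask" (480x640 bool, what is visible of it).
The state is a dict: "time_s": time; "joints": joint angles; "qd": joint speeds; "joint_torque": joint torques, N m; "tcp_pos": TCP position; "eef_rot": TCP orientation; "contact_force": force on the tool from outside, world axes, zero at the start; "moment": the same for the moment, N m; "gripper_width": finger opening in m.
Only numpy, scipy, OpenCV 4.12 (cv2) and the standard library are available. Lean on these libraries where they do the work, as an engineer would, in place of code of your own. Each camera call takes 0.05 s, during which the arm holds its last target.

### The job

Get the hexagonal aluminium mould ready for pouring: roll it over until the flat with the pour hole faces straight up, and lay it like that lengthwise along the base of the mould clamp, one end (either) under the clamp's foot, centred beneath it, and the pour hole clear of the foot. Then turn the wing knob clockwise until the foot just touches the mould and give it a quarter turn more. Leave everything else on the bench where it is.

Things in the scene. Friction and masses are not known exactly. Their poses are not given: they have to be found in the camera images.
- mould_mid (a point): Centre of the loose aluminium mould, a regular hexagonal prism 180 mm long, 52 mm across flats, 60 mm across corners, 0.4 to 0.75 kg. x: along its length; z: squarely out of the flat with the pour hole. It starts lying on the bench on a plain flat, turned any way, the pour hole two flats away from the top (sideways and down), left or right of the midline, the clamp on the other side.
- pour_hole (a point): Mouth of the mould's pour hole: a funnel 25 mm wide at the middle of one 30 mm wide flat, 26 mm from the mould's axis; the other five flats are plain. On both end faces a black 8 mm dowel hole, 17 mm from the axis, marks the side of that flat.
- clamp: Mould clamp fixed to the bench. Origin: on the bench straight below its screw; z up; x from the open side (roughly the robot's) to the column. Flat steel base 8 mm thick, 90 mm wide, from x = -170 to +80 mm; the column's foot begins at x = 30 mm. All at x below -35 mm is open from above. The mould lies right with its centre at x = -70 mm, y = 0, along x.
- clamp_boss (a point): Top of the round boss (34 mm wide, 36 mm tall) at the end of the clamp's grey arm, on the screw's axis, about 127 mm above the bench. The arm is fixed to the column (170 mm tall, 28 x 36 mm, at the clamp's x = 58 mm), its collar 54 mm wide.
- foot_face (a point): Centre of the underside of the clamp's foot, a rubber-faced disc 22 mm wide below the screw; it goes down as the knob is turned. With the mould lying on the base, 4 to 7.5 mm are left between mould and foot at the start.
- knob_wing (a point): Centre of the wing of the clamp's knob: a black bar 62 mm long, 14 mm thick, 25 mm tall, on top of the vertical screw, some 165 mm above the bench at the start. x: along the bar, z: up. Under it a hub 26 mm wide, 9 mm tall. It sinks 16 mm per turn clockwise (steep thread) and stays where it is left.
- knob (a joint): Turn of the wing knob in rad, growing clockwise seen from above (tightening); 0 to 1 at the start, at most 7.5. At 0 the bar runs along the clamp's x. One turn (6.28) lowers foot and knob by 16 mm. About 0.1 N m of drag.
- foot (a joint): Spring travel of the clamp's foot in m: 0 until the foot touches something, then how far it has been pushed up against its spring (3 N per mm, at most 8 mm). A quarter turn after touching makes 0.004.
- casting_mid (a point): Bystander: loose plain white hexagonal casting without a hole, 105 mm long, 40 mm across flats, lying; the point is its centre.
- bottle_mid (a point): Bystander: open white squeeze bottle, 50 mm wide, 94 mm tall, upright; its centre. Fixed things, not listed: a digital scale with a clear cup, 135 mm tall in all, more than 0.73 m ahead of the robot; other stock along the far edge and beyond 0.55 m to either side.
- cap_mid (a point): Bystander: white screw cap with a nozzle, 32 mm wide, 21 mm tall; its centre.
- pot_mid (a point): Bystander: white open pot, 90 mm wide, 75 mm tall, upright; its centre.
- tape_mid (a point): Bystander: roll of brown tape lying flat, 104 mm wide, 48 mm tall; its centre.
- stick_mid (a point): Bystander: flat wooden stirring stick, 150 x 18 x 4 mm, lying; its centre.
There are look-alikes about, which are no part of the job. There is more than one size of the part that bears mould_mid; the job needs the largest.

How it is judged (in metres and radians):
On the way:
1. the mould lies lengthwise on the clamp's base with the pour hole up, one end under the foot, which does not yet press on it (angle between mould_mid's own z axis and vertical below 0.09 rad and angle between the x axis of mould_mid and the x axis of clamp, either way round below 0.15 rad and z of mould_mid in the frame of clamp between 0.0305 and 0.0375 m and (x of foot_face in the frame of mould_mid between 0.026 and 0.083 m or x of foot_face in the frame of mould_mid between -0.083 and -0.026 m) and y of foot_face in the frame of mould_mid between -0.012 and 0.012 m and value of joint foot below 0.0008 m), for 0.2 s.
At the end, for the whole second after the job is handed in: Mould on the clamp's base, pour-hole flat up (0.09 rad), along the base (0.15 rad), foot on that flat 26 to 83 mm from the mould's middle and within 12 mm of its middle line, foot spring pressed in 1.9 to 6.1 mm (1/8 to 3/8 turn past touching) (angle between mould_mid's own z axis and vertical below 0.09 rad and angle between the x axis of mould_mid and the x axis of clamp, either way round below 0.15 rad and z of mould_mid in the frame of clamp between 0.0305 and 0.0375 m and (x of foot_face in the frame of mould_mid between 0.026 and 0.083 m or x of foot_face in the frame of mould_mid between -0.083 and -0.026 m) and y of foot_face in the frame of mould_mid between -0.012 and 0.012 m and value of joint foot between 0.0019 and 0.0061 m).
It fails at once if a bystander (casting, bottle, cap, pot, tape or stick) is pushed more than 25 mm out of its place (distance of any of casting_mid, bottle_mid, cap_mid, pot_mid, tape_mid, stick_mid from where it was at the start of the episode above 0.025 m).
It also fails if it takes over 72 s, if anything falls off the work surface, if the arm or the gripper's body presses on something with over 40 N, if the wrist force passes 120 N, or if a joint passes its speed limit or range.

## Working session

There is one attempt and no reset: what is moved stays moved. The work goes in short steps, Python scripts to look and compute and a tool call to move; the robot and the scene stay as the last step left them, time stands still between calls to the robot, and variables do not carry over. Pictures are saved under pics/ and viewed, and the job is handed in when it is done.

Besides the shell and the picture viewer there is one more tool, called as name(argument=value, ...) on one line, values as JSON. apply_moves: Moves the arm, as the interface text tells. Its arguments: {"type":"object","properties":{"commands":{"type":"array"},"grip_force":{"type":"number"}},"required":["commands"]}

```bash
ls; mkdir -p pics
cat > h.py <<'E'
import numpy as np, cv2
from plant import *
def snap(cam,fn):
    p,d=capture(cam); cv2.imwrite('pics/'+fn,cv2.cvtColor(p,cv2.COLOR_RGB2BGR)); np.savez('%s.npz'%cam,p=p,d=d); return p,d
def w(cam,X):
    c=get_calibration(cam); return (np.array(X)-c['t'])@c['R']
def cloud(cam,d):
    c=get_calibration(cam);K=c['mtx'];v,u=np.mgrid[:480,:640]
    P=np.stack([(u-K[0,2])/K[0,0]*d,(v-K[1,2])/K[1,1]*d,d],-1)
    return (P-c['t'])@c['R']
def proj(cam,X):
    c=get_calibration(cam);q=c['mtx']@(c['R']@np.array(X)+c['t']);return q[:2]/q[2]
E
python3 - <<'E'
from h import *
s=get_state();print(s)
for c in ['top','side']:
    snap(c,c+'0.png'); k=get_calibration(c);print(c,k['mtx'].tolist(),(-k['R'].T@k['t']).tolist(),k['R'].tolist())
E
```

```text
pics
{'time_s': 0.0, 'joints': array([ 9.29972023e+01,  2.05911965e+01,  6.36068632e-01, -2.02443881e-02,
       -7.01358312e+01, -1.65059847e+01]), 'qd': array([ 0.02871357, -0.12312963,  0.0357752 , -0.04288255,  0.05522448,
        0.04302795]), 'joint_torque': array([ 5.11237213e-04, -5.82718277e+01,  2.93062645e+01,  6.99768305e+00,
        7.06877807e-03, -1.49211683e-04]), 'tcp_pos': array([0.1575968 , 0.65586113, 0.22564242]), 'eef_rot': array([ 1.79907382e+02, -7.59845634e-03, -1.35156703e+01]), 'contact_force': array([-0.15737195,  0.10090636,  0.47123812]), 'moment': array([-0.01751854, -0.03235952,  0.03043531]), 'gripper_width': 0.08737969849702631}
top [[613.9304644336065, 0.0, 308.8634137951447], [0.0, 613.9304644336065, 241.33899247011237], [0.0, 0.0, 1.0]] [0.49873385798273, -0.0031394357447005476, 1.5163314166919306] [[0.0066146575612946, -0.9999772949780165, 0.0012867920560723516], [-0.9964233634264287, -0.006699544848503006, -0.08423536618775916], [0.08424207454300843, -0.0007250015666597557, -0.9964450548070467]]
side [[455.1489414279677, 0.0, 327.0100340821608], [0.0, 455.1489414279677, 245.35035934964304], [0.0, 0.0, 1.0]] [0.16314315058357495, -0.5783971548695893, 0.7864181484354482] [[0.8057706602979655, -0.5922272240557666, -0.000747054336303525], [-0.4080145051566822, -0.5542199153765813, -0.7255097855864681], [0.42925261395212067, 0.5848993079899959, -0.6882114449266995]]
```

View pics/top0.png

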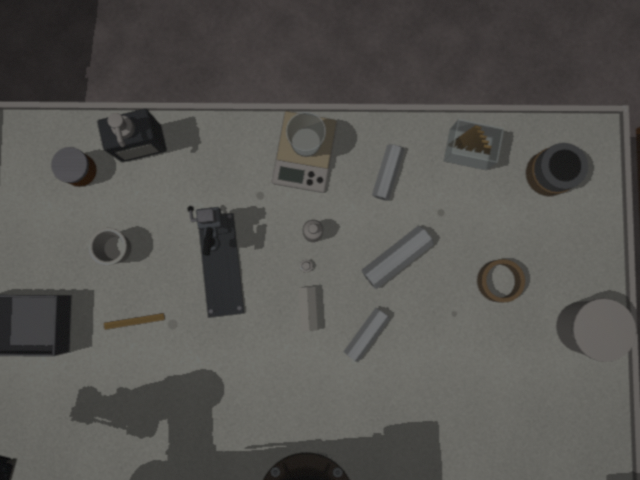

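View pics/side0.png

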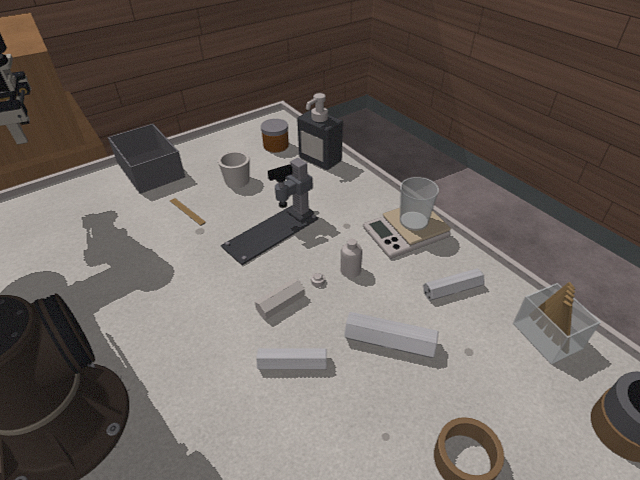

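Run:
```python
from h import *
for n in ['mould_mid','pour_hole','clamp','clamp_boss','foot_face','knob_wing','casting_mid','bottle_mid','cap_mid','pot_mid','tape_mid','stick_mid']:
  for c in ['top','side']:
    if n in('foot_face',) and c=='top': continue
    for b in boxes_of(n,c)[:4]:
      X=w(c,b['position']); print(n,c,round(b['score'],2),X.round(3),proj(c,X).round(0))
```

```text
mould_mid top 0.81 [ 0.397 -0.141  0.035] [366. 336.]
mould_mid top 0.75 [ 0.796 -0.196  0.041] [388. 171.]
mould_mid top 0.56 [ 0.589 -0.217  0.055] [398. 256.]
mould_mid top 0.42 [0.606 0.217 0.175] [208. 243.]
mould_mid side 0.66 [ 0.394 -0.149  0.034] [291. 357.]
mould_mid side 0.58 [ 0.785 -0.2    0.037] [453. 282.]
mould_mid side 0.17 [ 0.576 -0.225  0.047] [390. 333.]
pour_hole top 0.87 [ 0.799 -0.194  0.041] [387. 170.]
pour_hole top 0.81 [ 0.395 -0.142  0.036] [366. 337.]
pour_hole top 0.64 [ 0.588 -0.215  0.05 ] [397. 256.]
pour_hole top 0.15 [0.61  0.217 0.175] [208. 241.]
pour_hole side 0.94 [ 0.393 -0.15   0.036] [291. 358.]
pour_hole side 0.74 [ 0.573 -0.229  0.05 ] [390. 334.]
pour_hole side 0.58 [ 0.786 -0.204  0.033] [454. 284.]
clamp top 0.79 [0.556 0.207 0.01 ] [222. 269.]
clamp side 0.91 [0.582 0.208 0.004] [278. 230.]
clamp_boss top 0.89 [0.639 0.216 0.128] [212. 231.]
clamp_boss side 0.88 [0.622 0.211 0.128] [287. 185.]
foot_face side 0.38 [0.608 0.213 0.078] [283. 203.]
foot_face side 0.19 [ 0.456 -0.017  0.03 ] [282. 301.]
knob_wing top 0.58 [0.606 0.218 0.178] [207. 243.]
knob_wing side 0.8 [0.608 0.21  0.17 ] [281. 173.]
casting_mid top 0.61 [ 0.464 -0.001  0.043] [307. 308.]
casting_mid side 0.72 [ 0.455 -0.018  0.034] [282. 300.]
bottle_mid top 0.56 [ 0.643 -0.014  0.075] [313. 232.]
bottle_mid side 0.87 [ 0.636 -0.021  0.058] [350. 257.]
cap_mid top 0.66 [0.565 0.004 0.013] [305. 266.]
cap_mid top 0.56 [0.605 0.216 0.18 ] [208. 244.]
cap_mid top 0.26 [0.607 0.48  0.05 ] [107. 247.]
cap_mid side 0.49 [ 0.563 -0.003  0.01 ] [319. 281.]
pot_mid top 0.66 [ 0.587 -0.214  0.049] [396. 257.]
pot_mid top 0.63 [0.605 0.482 0.049] [106. 248.]
pot_mid side 0.63 [0.602 0.45  0.052] [237. 169.]
tape_mid top 0.9 [ 0.532 -0.472  0.05 ] [505. 281.]
tape_mid side 0.69 [ 0.544 -0.459  0.047] [472. 439.]
stick_mid top 0.81 [0.431 0.427 0.005] [132. 320.]
stick_mid side 0.47 [0.429 0.419 0.005] [189. 211.]
```

Run:
```python
from h import *
c=np.load('side.npz');p=c['p'];
a=cv2.resize(p[300:370,330:450],None,fx=6,fy=6,interpolation=cv2.INTER_CUBIC)
a=np.clip(a.astype(float)*1.0,0,255).astype(np.uint8)
b=cv2.resize(p[150:270,215:335],None,fx=5,fy=5,interpolation=cv2.INTER_CUBIC)
cv2.imwrite('pics/sm.png',a[:,:,::-1]);cv2.imwrite('pics/sc.png',b[:,:,::-1])
c=np.load('top.npz');t=c['p'];d=c['d']
a=cv2.resize(t[215:300,350:450],None,fx=7,fy=7,interpolation=cv2.INTER_CUBIC);cv2.imwrite('pics/tm.png',np.clip(a[:,:,::-1]*1.5,0,255))
a=cv2.resize(t[190:330,170:270],None,fx=4,fy=4,interpolation=cv2.INTER_CUBIC);cv2.imwrite('pics/tc.png',np.clip(a[:,:,::-1]*2.,0,255))
W=cloud('top',d)
# mould
m=(abs(W[...,0]-.588)<.12)&(abs(W[...,1]+.216)<.13)&(W[...,2]>.02)&(W[...,2]<.07)
n,l,st,ce=cv2.connectedComponentsWithStats(m.astype(np.uint8))
for i in range(1,n):
  if st[i,4]>80:
    P=W[l==i];print('comp',st[i],P.mean(0).round(4))
    h=P[P[:,2]>np.percentile(P[:,2],50)-.004]
    r=cv2.minAreaRect(P[:,:2].astype(np.float32)*1000);print(r,np.percentile(P[:,2],[5,50,95]))
    r=cv2.minAreaRect(h[:,:2].astype(np.float32)*1000);print('top flat',r)
# base
for nm,lo,hi,xr in [('base',.004,.014,(.40,.62)),('arm',.115,.135,(.5,.75)),('knob',.15,.2,(.5,.75)),('col',.155,.2,(.62,.75))]:
  m=(W[...,0]>xr[0])&(W[...,0]<xr[1])&(abs(W[...,1]-.21)<.1)&(W[...,2]>lo)&(W[...,2]<hi)
  n,l,st,ce=cv2.connectedComponentsWithStats(m.astype(np.uint8))
  for i in range(1,n):
   if st[i,4]>15:
    P=W[l==i];print(nm,st[i],P.mean(0).round(4),np.median(P[:,2]),cv2.minAreaRect(P[:,:2].astype(np.float32)*1000))
```

```text
comp [ 361  226   72   63 1860] [ 0.5877 -0.216   0.0461]
((588.3539428710938, -217.9695587158203), (60.020301818847656, 181.3865966796875), 38.1431999206543) [0.02896199 0.04909064 0.05677629]
top flat ((589.29150390625, -216.94337463378906), (45.967830657958984, 180.81130981445312), 38.09383773803711)
base [199 243   5   9  25] [0.6105 0.2612 0.0087] 0.008538977732213467 ((610.4234008789062, 261.8370666503906), (8.075995445251465, 19.165462493896484), 80.23707580566406)
base [ 198  244   48   77 2195] [0.5246 0.2075 0.0087] 0.008635342577138555 ((526.4404296875, 210.7876739501953), (183.77059936523438, 105.67921447753906), 5.270114898681641)
arm [196 207  26  44 325] [0.6506 0.2169 0.127 ] 0.12744379893259603 ((643.5956420898438, 223.163818359375), (97.4019546508789, 53.578712463378906), 6.817215442657471)
arm [190 213   7   9  23] [0.6677 0.2601 0.1205] 0.11755207465812104 ((667.6248779296875, 258.8937683105469), (12.428014755249023, 22.617019653320312), 38.10354232788086)
knob [197 209  18  15 233] [0.6681 0.2253 0.1683] 0.16925616543606994 ((668.9078369140625, 226.28468322753906), (28.137527465820312, 37.021671295166016), 7.7534074783325195)
knob [202 227  13  29 241] [0.6108 0.2177 0.1736] 0.17676374228426162 ((611.7091674804688, 219.11810302734375), (61.0079460144043, 24.966325759887695), 3.394716262817383)
col [197 209  18  14 222] [0.6685 0.2256 0.1691] 0.16941734904504405 ((669.0728149414062, 226.14642333984375), (28.149417877197266, 36.688106536865234), 5.136505603790283)
col [205 227   8  11  73] [0.6308 0.2156 0.1768] 0.17885444506900686 ((631.64892578125, 216.8889617919922), (14.141026496887207, 22.249177932739258), 82.30261993408203)[ WARN:0@0.890] global loadsave.cpp:1063 imwrite_ Unsupported depth image for selected encoder is fallbacked to CV_8U.
```

View pics/sm.png

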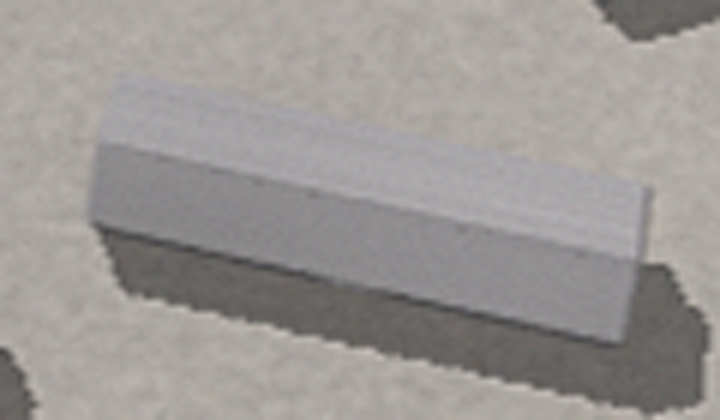

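View pics/tm.png

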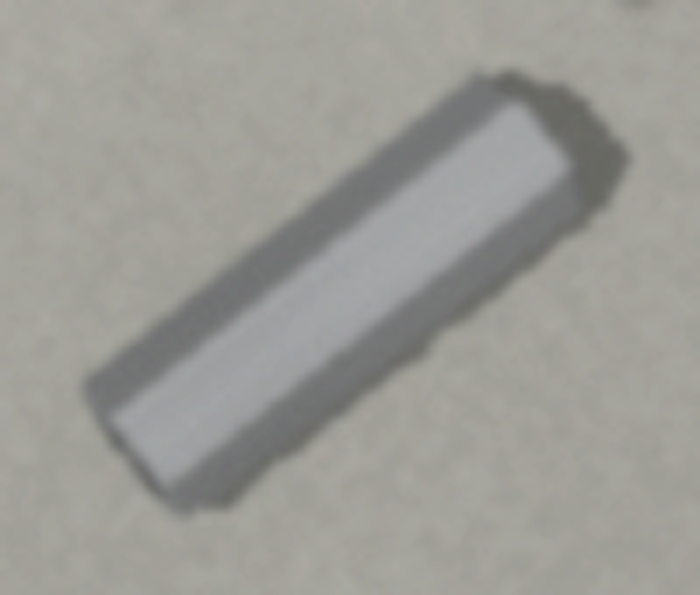

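View pics/sc.png

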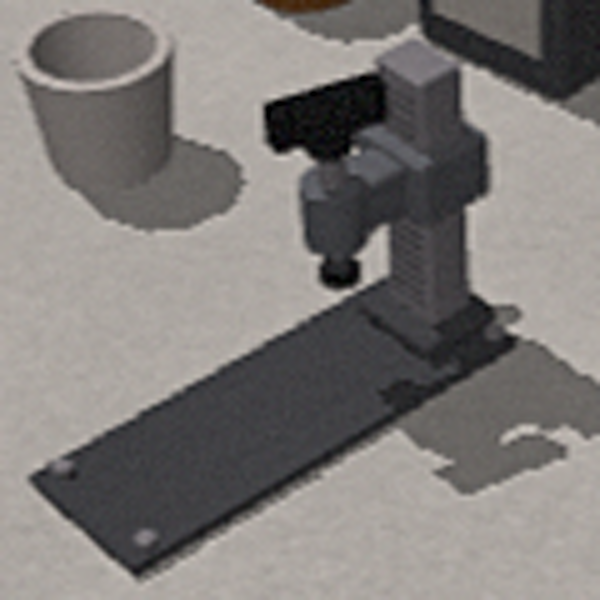

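View pics/tc.png

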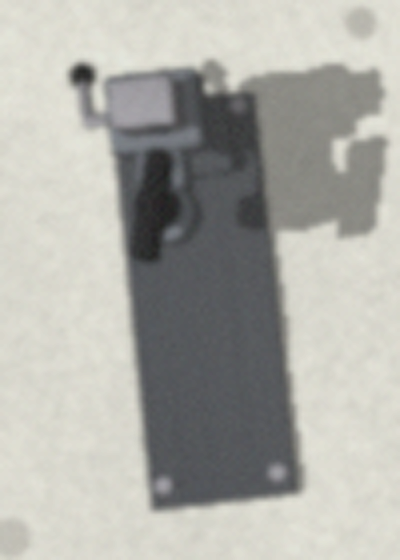

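Run:
```python
from h import *
c=np.load('top.npz');t=c['p'].astype(int);d=c['d'];W=cloud('top',d)
m=(abs(W[...,0]-.588)<.12)&(abs(W[...,1]+.216)<.13)&(W[...,2]>.0490)&(W[...,2]<.07)
P=W[m];r=cv2.minAreaRect(P[:,:2].astype(np.float32)*1000);print('mould top',r,P.mean(0),np.median(P[:,2]))
g=t.sum(-1)
print(g[290,222],g[290,270])
m=(g<330)&(W[...,2]<.02)&(W[...,0]>.42)&(W[...,0]<.57)&(abs(W[...,1]-.21)<.1)&(np.mgrid[:480,:640][0]<322)
m=cv2.morphologyEx(m.astype(np.uint8),cv2.MORPH_OPEN,np.ones((3,3)))
v,u=np.nonzero(m);print(len(v),np.median(W[m>0][:,2]))
# intersect with plane z=.008
k=get_calibration('top');K=k['mtx'];C=-k['R'].T@k['t']
ray=np.stack([(u-K[0,2])/K[0,0],(v-K[1,2])/K[1,1],np.ones(len(u))],-1)@k['R']
P=C+ray*((.008-C[2])/ray[:,2])[:,None]
print(cv2.minAreaRect(P[:,:2].astype(np.float32)*1000))
# edges per row
L=[];Rr=[]
for row in np.unique(v):
  q=P[v==row]; 
  if .45<q[:,0].mean()<.56: L.append(q[q[:,1].argmax()]);Rr.append(q[q[:,1].argmin()])
L=np.array(L);Rr=np.array(Rr)
for E in(L,Rr):
  f=np.polyfit(E[:,0],E[:,1],1);print(np.degrees(np.arctan(f[0])),np.polyval(f,.5))
print('near x',P[:,0].min(),[ (y,P[abs(P[:,1]-y)<.003][:,0].min()) for y in(.17,.2,.23)])
# knob
m=(W[...,2]>.168)&(abs(W[...,0]-.611)<.036)&(abs(W[...,1]-.218)<.04)&(g<250)
P=W[m];print('knob',cv2.minAreaRect(P[:,:2].astype(np.float32)*1000),np.percentile(P[:,2],[10,50,90]))
print(cv2.fitLine(P[:,:2].astype(np.float32),cv2.DIST_L2,0,.01,.01).ravel())
```

```text
mould top ((588.60009765625, -217.38153076171875), (40.45428466796875, 179.51722717285156), 37.668575286865234) [ 0.58869571 -0.2180438   0.05314892] 0.0528569030098042
132 324
4612 0.0035437224605402106
((499.4034729003906, 209.53460693359375), (139.0610809326172, 199.772705078125), 0.3756996691226959)
-0.1413695835092666 0.3064240211119561
-1.406638981397173 0.11129527811423187
near x 0.429237387807089 [(0.17, np.float64(0.43011657298217015)), (0.2, np.float64(0.42992473360328276)), (0.23, np.float64(0.4297329038020565))]
knob ((611.9609375, 219.3308868408203), (15.329596519470215, 61.95445251464844), 81.77558898925781) [0.17313157 0.17803549 0.18140418]
[ 0.99108416 -0.13323724  0.6113017   0.21873853]
```

Run:
```python
from h import *
c=np.load('top.npz');t=c['p'].astype(int);d=c['d'];W=cloud('top',d)
g=t.sum(-1)
m=(g<220)&(W[...,2]<.02)&(W[...,0]>.4)&(W[...,0]<.6)&(abs(W[...,1]-.21)<.1)&(np.mgrid[:480,:640][0]<330)
n,l,st,ce=cv2.connectedComponentsWithStats(m.astype(np.uint8));i=1+st[1:,4].argmax();m=l==i
v,u=np.nonzero(m);print(len(v))
k=get_calibration('top');K=k['mtx'];C=-k['R'].T@k['t']
def pl(u,v):
  ray=np.stack([(u-K[0,2])/K[0,0],(v-K[1,2])/K[1,1],np.ones(len(u))],-1)@k['R']
  return C+ray*((.008-C[2])/ray[:,2])[:,None]
L=[];R=[]
for row in range(262,305):
  x=u[v==row]; L.append((x.min()-.5,row));R.append((x.max()+.5,row))
for E in(L,R):
  E=np.array(E);E=pl(E[:,0],E[:,1]);f=np.polyfit(E[:,0],E[:,1],1);print(np.degrees(np.arctan(f[0])),np.polyval(f,.52),np.std(E[:,1]-np.polyval(f,E[:,0])))
P=pl(u,v);print('near corner',[ (y,P[abs(P[:,1]-y)<.003][:,0].min()) for y in(.175,.2,.225)])
```

```text
2376
7.110296376390243 0.25181645525134366 0.0007372272496161766
6.333356704517751 0.15836755608924505 0.0007754559851610648
near corner [(0.175, np.float64(0.44704361597205516)), (0.2, np.float64(0.44445861927460184)), (0.225, np.float64(0.4418744347035363))]
```

```bash
cat >> h.py <<'E'
def go(x,y,z,yaw):
    s=get_state();p=s['tcp_pos'];ya=s['eef_rot'][2];a=np.radians(ya)
    d=np.array([x,y,z])-p
    X=np.array([np.cos(a),np.sin(a),0]);Y=np.array([np.sin(a),-np.cos(a),0])
    roll=-((yaw-ya+180)%360-180)
    print('t',s['time_s'],'slide',[round(d@X,4),round(d@Y,4),round(-d[2],4)],'roll',round(roll,2),'dist',np.linalg.norm(d).round(3),'J',s['joints'].round(1),'F',s['contact_force'].round(1),'w',s['gripper_width'].round(4))
E
python3 -c "
from h import *
go(.588,-.218,.2,-51.9)"
```

```text
Traceback (most recent call last):
  File "h.py", line 18, in go
    print('t',s['time_s'],'slide',[round(d@X,4),round(d@Y,4),round(-d[2],4)],'roll',round(roll,2),'dist',np.linalg.norm(d).round(3),'J',s['joints'].round(1),'F',s['contact_force'].round(1),'w',s['gripper_width'].round(4))
                                                                                                                                                                                                 ^^^^^^^^^^^^^^^^^^^^^^^^
AttributeError: 'float' object has no attribute 'round'
```

```bash
sed -i "s/s\['gripper_width'\].round(4)/round(float(s['gripper_width']),4)/" h.py; python3 -c "
from h import *
go(.588,-.218,.2,-51.9)"
```

```text
t 1.25 slide [np.float64(0.6227), np.float64(0.7496), np.float64(0.0266)] roll 38.39 dist 0.975 J [ 93.   20.5   0.7  -0.  -70.1 -16.5] F [-0.7 -0.  -0.1] w 0.0875
```

apply_moves(commands=[{"grip": 0,"slide": [0.04,0.047,0],"roll": 8},{"grip": 0,"slide": [0.08,0.095,0],"roll": 16},{"grip": 0,"slide": [0.12,0.143,0],"roll": 24},{"grip": 0,"slide": [0.16,0.19,0],"roll": 32},{"grip": 0,"slide": [0.2,0.238,0],"roll": 38.4}])

```text
time_s: 1.88
tcp_pos: [0.2972, 0.3764, 0.2269]
eef_rot: [-180.0, 0.0, -52.1]
contact_force: [0.8, 0.3, 0.5]
gripper_width: 0.0875
```

```bash
python3 -c "
from h import *
go(.588,-.218,.2,-51.9)"
```

```text
t 1.875 slide [np.float64(0.6477), np.float64(0.1355), np.float64(0.0269)] roll -0.21 dist 0.662 J [ 75.3   1.8 -23.1   0.  -65.  -37.4] F [0.8 0.3 0.5] w 0.0875
```

apply_moves(commands=[{"grip": 0,"slide": [0.06,0.012,0],"roll": 0},{"grip": 0,"slide": [0.12,0.025,0],"roll": 0},{"grip": 0,"slide": [0.18,0.037,0],"roll": 0},{"grip": 0,"slide": [0.24,0.05,0],"roll": 0},{"grip": 0,"slide": [0.3,0.062,0],"roll": 0}])

```text
time_s: 2.5
tcp_pos: [0.4335, 0.102, 0.2272]
eef_rot: [-179.9, -0.0, -51.9]
contact_force: [1.2, 0.5, 1.1]
gripper_width: 0.0873
```

apply_moves(commands=[{"grip": 0,"slide": [0.06,0.012,0.02],"roll": 0},{"grip": 0,"slide": [0.12,0.025,0.04],"roll": 0},{"grip": 0,"slide": [0.18,0.037,0.06],"roll": 0},{"grip": 0,"slide": [0.24,0.05,0.08],"roll": 0},{"grip": 0,"slide": [0.3,0.062,0.1],"roll": 0}])

```text
time_s: 3.12
tcp_pos: [0.5659, -0.1643, 0.1292]
eef_rot: [-180.0, -0.0, -51.9]
contact_force: [1.2, 2.0, 1.4]
gripper_width: 0.0877
```

```bash
python3 -c "
from h import *
go(.588,-.218,.007,-51.9)"
```

```text
t 3.125 slide [np.float64(0.0559), np.float64(0.0157), np.float64(0.1222)] roll -0.01 dist 0.135 J [  2.8  17.2 -17.9   0.  -54.9  35.3] F [1.2 2.  1.4] w 0.0877
```

apply_moves(commands=[{"grip": 0,"slide": [0.048,0.0115,0.02],"roll": 0},{"grip": 0,"slide": [0.048,0.0115,0.06],"roll": 0},{"grip": 0,"slide": [0.048,0.0115,0.1],"roll": 0},{"grip": 0,"slide": [0.048,0.0115,0.12],"roll": 0},{"grip": 0,"slide": [0.048,0.0115,0.12],"roll": 0}])

```text
time_s: 3.75
tcp_pos: [0.5842, -0.2072, 0.0079]
eef_rot: [179.8, 0.1, -51.9]
contact_force: [0.4, -0.3, 0.7]
gripper_width: 0.0878
```

apply_moves(commands=[{"grip": 0.6,"slide": [0,0,0],"roll": 0},{"grip": 0.6,"slide": [0,0,0],"roll": 0},{"grip": 0.6,"slide": [0,0,0],"roll": 0},{"grip": 0.6,"slide": [0,0,0],"roll": 0}], grip_force=35)

```text
time_s: 4.25
tcp_pos: [0.5843, -0.208, 0.0108]
eef_rot: [179.9, 0.0, -51.9]
contact_force: [-5.7, -4.8, 7.2]
gripper_width: 0.0578
```

apply_moves(commands=[{"grip": 0.6,"slide": [0,0,-0.02],"roll": 0},{"grip": 0.6,"slide": [0,0,-0.05],"roll": -10},{"grip": 0.6,"slide": [0,0,-0.09],"roll": -20},{"grip": 0.6,"slide": [0,0,-0.12],"roll": -30},{"grip": 0.6,"slide": [0,0,-0.12],"roll": -40}])

```text
time_s: 4.88
tcp_pos: [0.5868, -0.2071, 0.1326]
eef_rot: [-179.9, -0.3, -11.6]
contact_force: [-0.0, 0.4, -5.9]
gripper_width: 0.0581
```

apply_moves(commands=[{"grip": 0.6,"slide": [0,0,0],"roll": -10},{"grip": 0.6,"slide": [0,0,0],"roll": -20},{"grip": 0.6,"slide": [0,0,0],"roll": -30},{"grip": 0.6,"slide": [0,0,0],"roll": -40},{"grip": 0.6,"slide": [0,0,0],"roll": -50}])

```text
time_s: 5.5
tcp_pos: [0.5847, -0.2068, 0.1291]
eef_rot: [-179.9, 0.0, 38.4]
contact_force: [-0.7, 0.2, -5.1]
gripper_width: 0.0586
```

Run:
```python
from h import *
p,d=snap('side','s1.png')
go(.588,-.218,.007,-51.9)
q=proj('side',[.55,-.27,.14]).astype(int);print(q)
a=p[max(q[1]-90,0):q[1]+90,max(0,q[0]-120):q[0]+120];cv2.imwrite('pics/s1z.png',cv2.resize(a,None,fx=3.2,fy=3.2,interpolation=cv2.INTER_CUBIC)[:,:,::-1])
```

```text
t 5.55 slide [np.float64(-0.0045), np.float64(0.0108), np.float64(0.1221)] roll 90.79 dist 0.123 J [-1.500e+00  1.990e+01 -1.380e+01 -1.000e-01 -5.640e+01  1.304e+02] F [-0.4 -0.1 -4.8] w 0.0583
[401 326]
```

View pics/s1z.png

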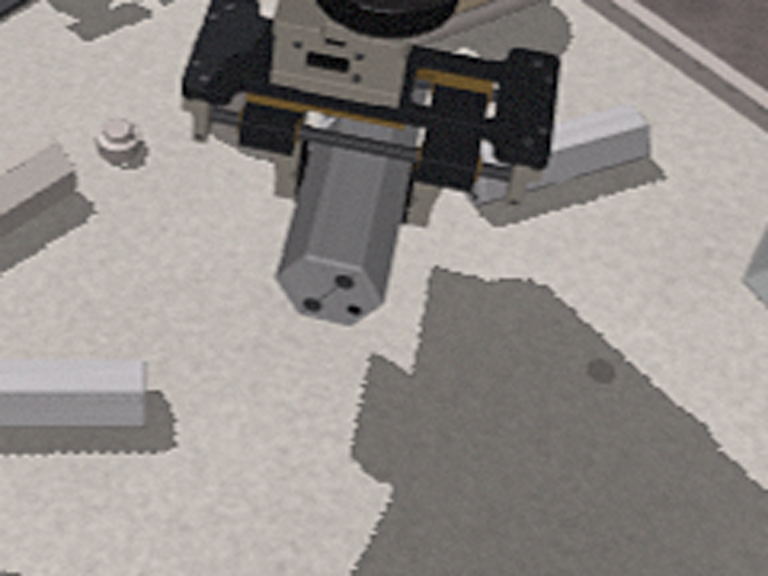

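Run:
```python
from h import *
p=np.load('side.npz')
p,d=capture('side')
a=p[305:350,360:410];cv2.imwrite('pics/s1y.png',np.clip(cv2.resize(a,None,fx=12,fy=12,interpolation=cv2.INTER_NEAREST)[:,:,::-1].astype(int)*2-40,0,255))
```

```text
[ WARN:0@8.244] global loadsave.cpp:1063 imwrite_ Unsupported depth image for selected encoder is fallbacked to CV_8U.
```

View pics/s1y.png

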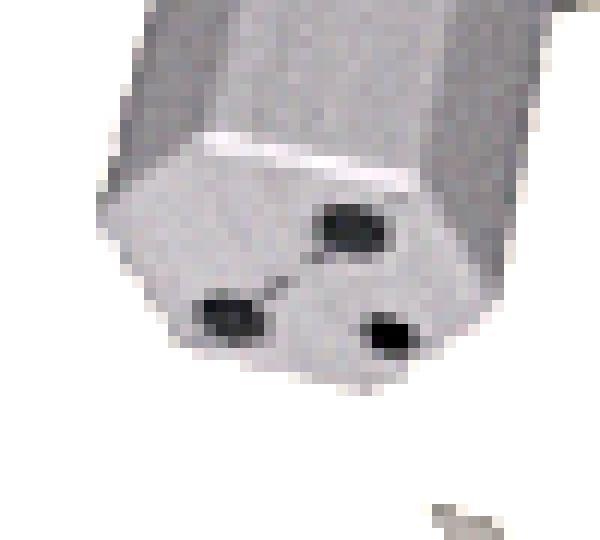

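apply_moves(commands=[{"grip": 0.6,"slide": [-0.016,0.008,0.01],"roll": 10},{"grip": 0.6,"slide": [-0.032,0.017,0.03],"roll": 20},{"grip": 0.6,"slide": [-0.032,0.017,0.06],"roll": 30},{"grip": 0.6,"slide": [-0.032,0.017,0.09],"roll": 38},{"grip": 0.6,"slide": [-0.032,0.017,0.1],"roll": 38}])

```text
time_s: 6.22
tcp_pos: [0.5691, -0.24, 0.0276]
eef_rot: [-180.0, 0.2, -0.1]
contact_force: [-0.7, 0.1, -5.5]
gripper_width: 0.0583
```

apply_moves(commands=[{"grip": 0.6,"slide": [0,0,0.01],"roll": 0},{"grip": 0.6,"slide": [0,0,0.017],"roll": 0},{"grip": 0.6,"slide": [0,0,0.017],"roll": 0}])

```text
time_s: 6.6
tcp_pos: [0.5709, -0.2402, 0.0127]
eef_rot: [180.0, -0.0, 0.1]
contact_force: [0.7, -0.7, -4.2]
gripper_width: 0.0582
```

apply_moves(commands=[{"grip": 0,"slide": [0,0,0],"roll": 0},{"grip": 0,"slide": [0,0,0],"roll": 0},{"grip": 0,"slide": [0,0,0],"roll": 0}])

```text
time_s: 6.98
tcp_pos: [0.5715, -0.2404, 0.0135]
eef_rot: [180.0, -0.1, 0.1]
contact_force: [0.1, 0.2, 0.5]
gripper_width: 0.0829
```

Run:
```python
from h import *
p,d=snap('side','s2.png')
go(.57,-.24,.007,0)
q=proj('side',[.57,-.24,.03]).astype(int);print(q)
a=p[max(q[1]-90,0):q[1]+90,max(0,q[0]-120):q[0]+120];cv2.imwrite('pics/s2z.png',cv2.resize(a,None,fx=3.2,fy=3.2,interpolation=cv2.INTER_CUBIC)[:,:,::-1])
```

```text
t 7.025 slide [np.float64(-0.0013), np.float64(-0.0004), np.float64(0.0063)] roll 0.1 dist 0.006 J [ -4.8  27.3 -20.2   0.  -42.4  94.9] F [-0.1 -0.6  0. ] w 0.0855
[392 344]
```

View pics/s2z.png

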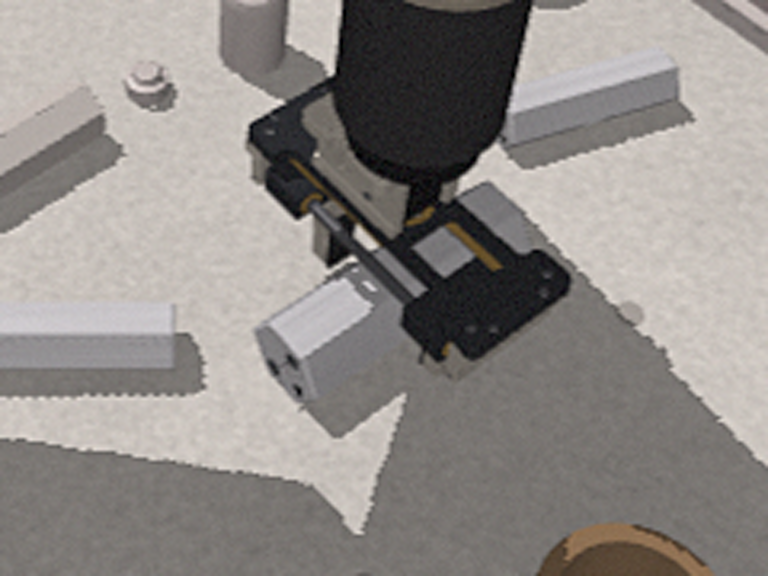

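apply_moves(commands=[{"grip": 0,"slide": [0.009,0,0.004],"roll": 0},{"grip": 0,"slide": [0.009,0,0.008],"roll": 0},{"grip": 0,"slide": [0.009,-0.01,0.008],"roll": 0},{"grip": 0,"slide": [0.009,-0.0135,0.008],"roll": 0}])

```text
time_s: 7.52
tcp_pos: [0.5795, -0.2261, 0.0044]
eef_rot: [-180.0, 0.0, 0.1]
contact_force: [-0.5, -4.6, 0.4]
gripper_width: 0.0875
```

apply_moves(commands=[{"grip": 0,"slide": [0,-0.008,-0.01],"roll": 0},{"grip": 0,"slide": [0,-0.015,-0.019],"roll": 0},{"grip": 0,"slide": [0,-0.023,-0.027],"roll": 0},{"grip": 0,"slide": [0,-0.031,-0.031],"roll": 0},{"grip": 0,"slide": [0,-0.034,-0.034],"roll": 0}])

```text
time_s: 8.15
tcp_pos: [0.5798, -0.192, 0.039]
eef_rot: [-180.0, -0.0, 0.1]
contact_force: [0.8, 1.3, -0.3]
gripper_width: 0.0875
```

Run:
```python
from h import *
p,d=snap('side','s3.png')
go(.57,-.24,.007,0)
q=proj('side',[.57,-.24,.03]).astype(int);print(q)
a=p[max(q[1]-90,0):q[1]+90,max(0,q[0]-120):q[0]+120];cv2.imwrite('pics/s3z.png',cv2.resize(a,None,fx=3.2,fy=3.2,interpolation=cv2.INTER_CUBIC)[:,:,::-1])
```

```text
t 8.2 slide [np.float64(-0.0101), np.float64(0.048), np.float64(0.0323)] roll 0.13 dist 0.059 J [ -0.   24.8 -20.2  -0.  -45.   90.2] F [0.3 0.1 0.1] w 0.0875
[392 344]
```

View pics/s3z.png

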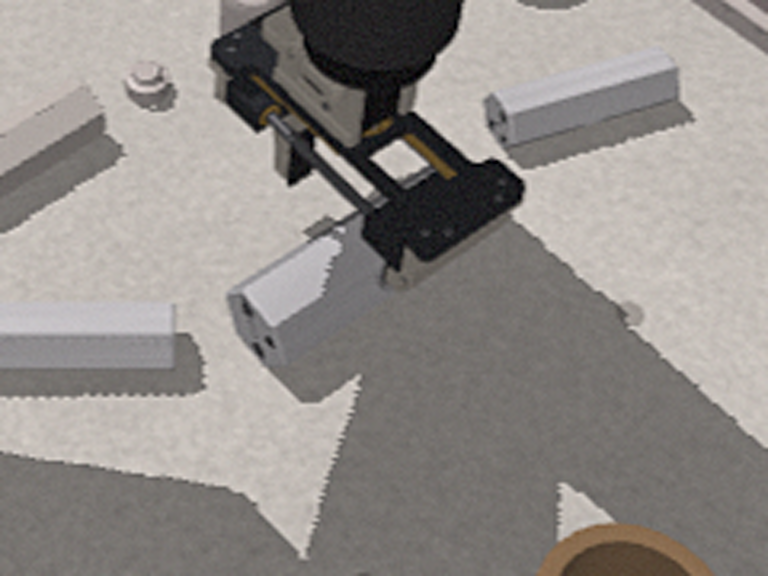

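Run:
```python
from h import *
p=cv2.imread('pics/s3.png');q=(392,344)
x0=q[0]-120+65;y0=q[1]-90+80
x0+=0
def crop(fn,x,y):
  a=cv2.imread(fn)[y-20:y+30,x-20:x+60];return cv2.resize(a,None,fx=9,fy=9,interpolation=cv2.INTER_NEAREST)
a=crop('pics/s2.png',272+85,254+112);b=crop('pics/s3.png',272+76,254+98)
cv2.imwrite('pics/cmp.png',np.hstack([a,b])[:, :,:][:450,:1440])
im=np.hstack([a,b]);cv2.imwrite('pics/cmp.png',cv2.resize(im,(800,int(450*800/1440))))
```

```text
(no output)
```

View pics/cmp.png

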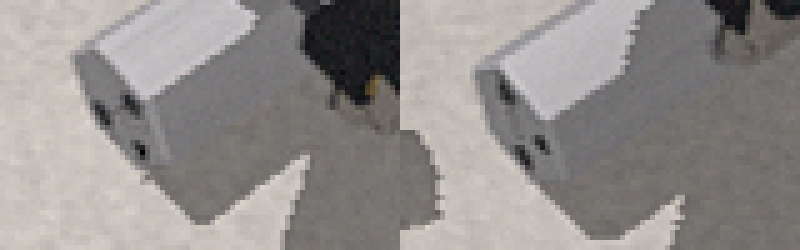

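Run:
```python
from h import *
W=cloud('side',np.load('side.npz')['d'])
for x0 in(.51,.525,.54):
  m=(abs(W[...,0]-x0)<.006)&(abs(W[...,1]+.21)<.08)&(W[...,2]>.015)&(W[...,2]<.065)
  P=W[m];t=P[P[:,2]>.048]
  print(x0,len(P),P[:,1].min(),t[:,1].min(),t[:,1].max(),np.percentile(P[:,2],95))
m=(abs(W[...,1]+.215)<.03)&(W[...,2]>.03)&(W[...,2]<.06)&(W[...,0]<.53);print(W[m][:,0].min())
```

```text
0.51 170 -0.24164737634430447 -0.2320946358064048 -0.19613167126950568 0.054445257264725835
0.525 170 -0.24179196396186212 -0.23181306878158375 -0.19648118761672065 0.054762777427680306
0.54 157 -0.24247149696116418 -0.22993761063295232 -0.19670517951041935 0.05438494167070115
0.4315439269278949
```

apply_moves(commands=[{"grip": 0,"slide": [0.002,0.016,0],"roll": 0},{"grip": 0,"slide": [0.002,0.016,0.015],"roll": 0},{"grip": 0,"slide": [0.002,0.016,0.034],"roll": 0},{"grip": 0,"slide": [0.002,0.014,0.034],"roll": 0},{"grip": 0,"slide": [0.002,0.006,0.034],"roll": 0}])

```text
time_s: 8.82
tcp_pos: [0.5816, -0.1989, 0.0043]
eef_rot: [180.0, 0.0, 0.0]
contact_force: [-0.3, 0.3, 0.5]
gripper_width: 0.0878
```

apply_moves(commands=[{"grip": 0,"slide": [0,-0.008,-0.01],"roll": 0},{"grip": 0,"slide": [0,-0.015,-0.019],"roll": 0},{"grip": 0,"slide": [0,-0.023,-0.027],"roll": 0},{"grip": 0,"slide": [0,-0.031,-0.031],"roll": 0},{"grip": 0,"slide": [0,-0.034,-0.034],"roll": 0}])

```text
time_s: 9.45
tcp_pos: [0.5819, -0.164, 0.0391]
eef_rot: [-180.0, -0.0, 0.1]
contact_force: [0.2, -0.8, -0.2]
gripper_width: 0.0873
```

apply_moves(commands=[{"grip": 0,"slide": [0,0.016,-0.02],"roll": 0},{"grip": 0,"slide": [-0.06,0.016,-0.07],"roll": 0},{"grip": 0,"slide": [-0.12,0.016,-0.1],"roll": 0}])

```text
time_s: 9.82
tcp_pos: [0.4784, -0.1811, 0.1295]
eef_rot: [180.0, 0.0, 0.1]
contact_force: [-0.2, -0.4, 0.6]
gripper_width: 0.0878
```

Run:
```python
from h import *
p,d=snap('side','s4.png')
go(.57,-.24,.007,0)
q=proj('side',[.58,-.18,.03]).astype(int);print(q)
a=p[max(q[1]-90,0):q[1]+90,max(0,q[0]-120):q[0]+120];cv2.imwrite('pics/s4z.png',cv2.resize(a,None,fx=3.2,fy=3.2,interpolation=cv2.INTER_CUBIC)[:,:,::-1])
p,d=snap('top','t4.png')
```

```text
t 9.875 slide [np.float64(0.0972), np.float64(0.0589), np.float64(0.126)] roll 0.01 dist 0.17 J [  1.3   9.5 -27.8  -0.  -52.6  88.8] F [-10.2   2.1  -0.4] w 0.0878
[376 322]
```

View pics/s4z.png

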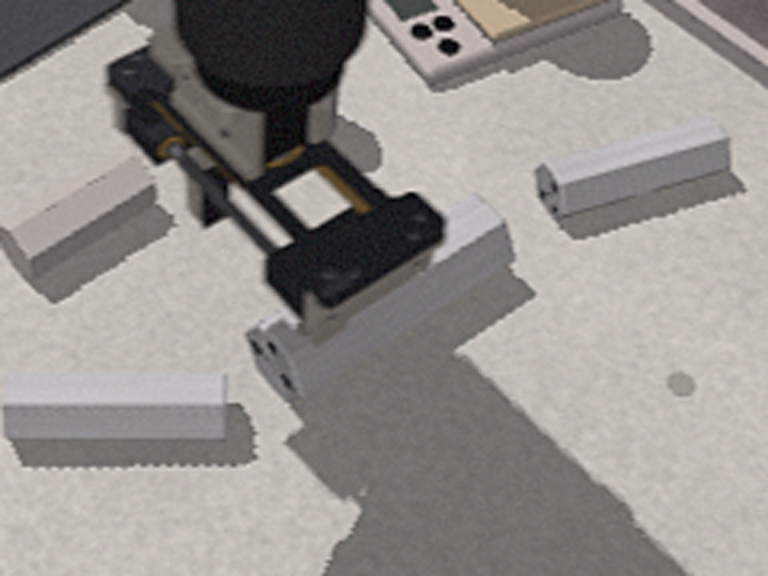

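View pics/t4.png

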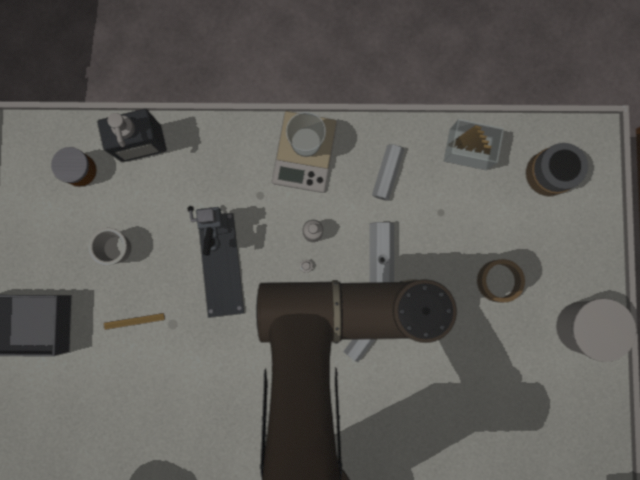

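Run:
```python
from h import *
z=np.load('top.npz');t=z['p'];d=z['d'];W=cloud('top',d)
a=t[215:290,350:420];cv2.imwrite('pics/t4z.png',cv2.resize(a,None,fx=8,fy=8,interpolation=cv2.INTER_NEAREST)[:,:,::-1])
m=(W[...,2]>.0485)&(W[...,2]<.06)&(abs(W[...,1]+.18)<.05)&(W[...,0]>.56)&(W[...,0]<.70);P=W[m]
print(len(P),P.max(0),cv2.minAreaRect(P[:,:2].astype(np.float32)*1000),np.median(P[:,2]))
m=(W[...,2]>.02)&(W[...,2]<.06)&(abs(W[...,1]+.18)<.05)&(W[...,0]>.56)&(W[...,0]<.70);P=W[m];print(P.max(0),P.min(0),cv2.minAreaRect(P[:,:2].astype(np.float32)*1000))
g=t.sum(-1);v,u=np.nonzero(g[250:270,372:392]<150);print(len(v),u.mean()+372,v.mean()+250,W[250+int(v.mean()),372+int(u.mean())])
```

```text
566 [ 0.67073487 -0.1581125   0.0598986 ] ((616.2181396484375, -179.41514587402344), (108.76306915283203, 40.437896728515625), 1.314639925956726) 0.052810920861073994
[ 0.67179109 -0.14998009  0.0598986 ] [ 0.56009538 -0.20967611  0.02088476] ((615.946044921875, -179.82412719726562), (111.69522094726562, 59.6961669921875), 0.00806398969143629)
10 381.8 259.5 [ 0.58239006 -0.17891991  0.03378731]
```

View pics/t4z.png

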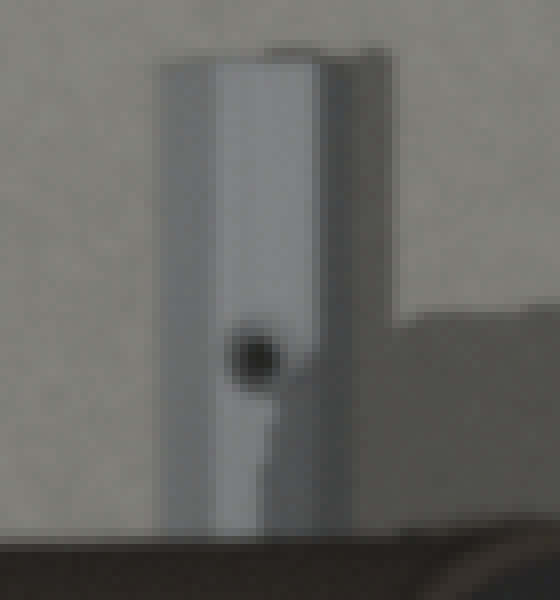

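apply_moves(commands=[{"grip": 0,"slide": [0.05,0,0.01],"roll": 0},{"grip": 0,"slide": [0.107,0,0.03],"roll": 0},{"grip": 0,"slide": [0.107,0,0.06],"roll": 0},{"grip": 0,"slide": [0.107,0,0.11],"roll": 0},{"grip": 0,"slide": [0.107,0,0.129],"roll": 0}])

```text
time_s: 10.55
tcp_pos: [0.5839, -0.1806, -0.0006]
eef_rot: [180.0, 0.3, 0.1]
contact_force: [-51.0, 35.7, 159.3]
gripper_width: 0.0876
```

apply_moves(commands=[{"grip": 0,"slide": [0,0,0],"roll": 0},{"grip": 0.6,"slide": [0,0,0],"roll": 0},{"grip": 0.6,"slide": [0,0,0],"roll": 0},{"grip": 0.6,"slide": [0,0,0],"roll": 0},{"grip": 0.6,"slide": [0,0,0],"roll": 0}], grip_force=35)

```text
time_s: 11.18
tcp_pos: [0.5868, -0.1806, 0.0004]
eef_rot: [180.0, -0.1, 0.1]
contact_force: [-1.0, 1.2, 5.5]
gripper_width: 0.0584
```

apply_moves(commands=[{"grip": 0.6,"slide": [0,0,-0.03],"roll": 0},{"grip": 0.6,"slide": [0,0,-0.08],"roll": 0},{"grip": 0.6,"slide": [0,0,-0.13],"roll": 0},{"grip": 0.6,"slide": [0,0,-0.17],"roll": 0},{"grip": 0.6,"slide": [0,0,-0.17],"roll": 0}])

```text
time_s: 11.8
tcp_pos: [0.5875, -0.1807, 0.1725]
eef_rot: [-180.0, -0.3, 0.1]
contact_force: [-0.8, 0.1, -5.6]
gripper_width: 0.0583
```

Run:
```python
from h import *
p,d=snap('side','s5.png')
go(.5306,.2084,.1,6.7)
q=proj('side',[.58,-.18,.2]).astype(int);print(q)
a=p[max(q[1]-90,0):q[1]+90,max(0,q[0]-120):q[0]+120];cv2.imwrite('pics/s5z.png',cv2.resize(a,None,fx=3.2,fy=3.2,interpolation=cv2.INTER_CUBIC)[:,:,::-1])
```

```text
t 11.85 slide [np.float64(-0.055), np.float64(-0.3889), np.float64(0.07)] roll -6.64 dist 0.399 J [  1.1  17.1 -12.   -0.1 -60.8  89. ] F [ 0.2 -0.4 -6.6] w 0.0583
[383 264]
```

View pics/s5z.png

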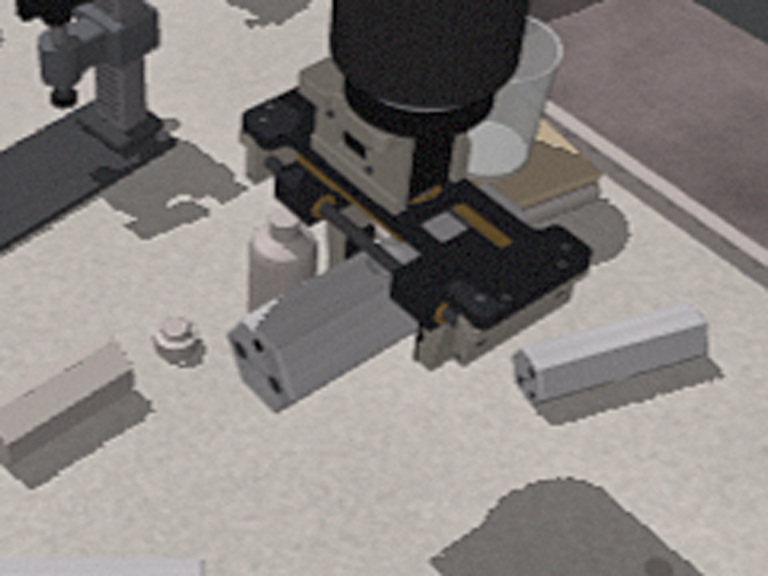

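apply_moves(commands=[{"grip": 0.6,"slide": [-0.012,-0.05,0],"roll": 0},{"grip": 0.6,"slide": [-0.026,-0.105,0],"roll": 0},{"grip": 0.6,"slide": [-0.04,-0.16,0],"roll": 0},{"grip": 0.6,"slide": [-0.055,-0.215,0],"roll": 0},{"grip": 0.6,"slide": [-0.069,-0.27,0],"roll": 0}])

```text
time_s: 12.48
tcp_pos: [0.5144, 0.0902, 0.1674]
eef_rot: [179.9, 0.2, 0.0]
contact_force: [1.6, 0.2, -4.9]
gripper_width: 0.0581
```

apply_moves(commands=[{"grip": 0.6,"slide": [-0.012,-0.05,0],"roll": -2},{"grip": 0.6,"slide": [-0.024,-0.09,0],"roll": -6},{"grip": 0.6,"slide": [-0.03,-0.114,0],"roll": -6.6},{"grip": 0.6,"slide": [-0.03,-0.114,0],"roll": -6.6}])

```text
time_s: 12.98
tcp_pos: [0.4847, 0.2039, 0.1674]
eef_rot: [179.9, 0.2, 6.8]
contact_force: [0.3, 0.0, -5.4]
gripper_width: 0.058
```

Run:
```python
from h import *
go(.4888,.2035,.014,6.7)
print(get_state()['tcp_pos'],get_state()['eef_rot'])
```

```text
t 12.975 slide [np.float64(0.004), np.float64(0.0009), np.float64(0.1534)] roll 0.11 dist 0.153 J [ 44.2   9.5 -22.7  -0.1 -58.1  52.7] F [ 0.3  0.  -5.4] w 0.058
[0.48474018 0.20392144 0.16740116] [179.89739365   0.22380741   6.80509976]
```

apply_moves(commands=[{"grip": 0.6,"slide": [0.004,0.001,0.05],"roll": 0},{"grip": 0.6,"slide": [0.004,0.001,0.1],"roll": 0},{"grip": 0.6,"slide": [0.004,0.001,0.13],"roll": 0},{"grip": 0.6,"slide": [0.004,0.001,0.145],"roll": 0},{"grip": 0.6,"slide": [0.004,0.001,0.145],"roll": 0}])

```text
time_s: 13.6
tcp_pos: [0.4899, 0.2015, 0.0237]
eef_rot: [179.9, 0.1, 6.7]
contact_force: [0.5, -0.2, -5.1]
gripper_width: 0.0585
```

apply_moves(commands=[{"grip": 0.6,"slide": [0,0,0.006],"roll": 0},{"grip": 0.6,"slide": [0,0,0.009],"roll": 0},{"grip": 0.6,"slide": [0,0,0.009],"roll": 0}])

```text
time_s: 13.98
tcp_pos: [0.4907, 0.2027, 0.0164]
eef_rot: [-180.0, -0.0, 6.7]
contact_force: [-0.3, -0.1, -5.0]
gripper_width: 0.0582
```

apply_moves(commands=[{"grip": 0.6,"slide": [0,0,0.003],"roll": 0},{"grip": 0.6,"slide": [0,0,0.005],"roll": 0},{"grip": 0.6,"slide": [0,0,0.005],"roll": 0}])

```text
time_s: 14.35
tcp_pos: [0.4904, 0.2025, 0.0108]
eef_rot: [180.0, 0.0, 6.7]
contact_force: [-0.4, 0.0, -4.7]
gripper_width: 0.0583
```

Run:
```python
from h import *
go(.4888,.2035,.014,6.7)
```

```text
t 14.35 slide [np.float64(-0.0015), np.float64(-0.0012), np.float64(-0.0032)] roll -0.01 dist 0.004 J [ 43.6  21.1 -32.   -0.  -36.8  53.1] F [-0.4  0.  -4.7] w 0.0583
```

apply_moves(commands=[{"grip": 0,"slide": [0,0,0],"roll": 0},{"grip": 0,"slide": [0,0,0],"roll": 0},{"grip": 0,"slide": [0,0,-0.002],"roll": 0},{"grip": 0,"slide": [-0.01,0,-0.005],"roll": 0},{"grip": 0,"slide": [-0.018,0,-0.005],"roll": 0}])

```text
time_s: 14.98
tcp_pos: [0.472, 0.2003, 0.0163]
eef_rot: [-180.0, -0.0, 6.7]
contact_force: [-0.2, -0.1, -0.2]
gripper_width: 0.0875
```

Run:
```python
from h import *
p,d=snap('side','s6.png')
go(.4888,.2035,.014,6.7)
q=proj('side',[.53,.2,.05]).astype(int);print(q)
a=p[max(q[1]-90,0):q[1]+90,max(0,q[0]-120):q[0]+120];cv2.imwrite('pics/s6z.png',cv2.resize(a,None,fx=3.2,fy=3.2,interpolation=cv2.INTER_CUBIC)[:,:,::-1])
p,d=snap('top','t6.png')
a=p[180:340,150:290];cv2.imwrite('pics/t6z.png',cv2.resize(a,None,fx=4,fy=3.7,interpolation=cv2.INTER_CUBIC)[:,:,::-1])
```

```text
t 15.025 slide [np.float64(0.0182), np.float64(-0.0015), np.float64(0.0021)] roll -0.02 dist 0.018 J [ 45.   19.3 -34.2  -0.  -36.6  51.7] F [-1.9 -0.7 -0.4] w 0.0874
[259 226]
```

View pics/s6z.png

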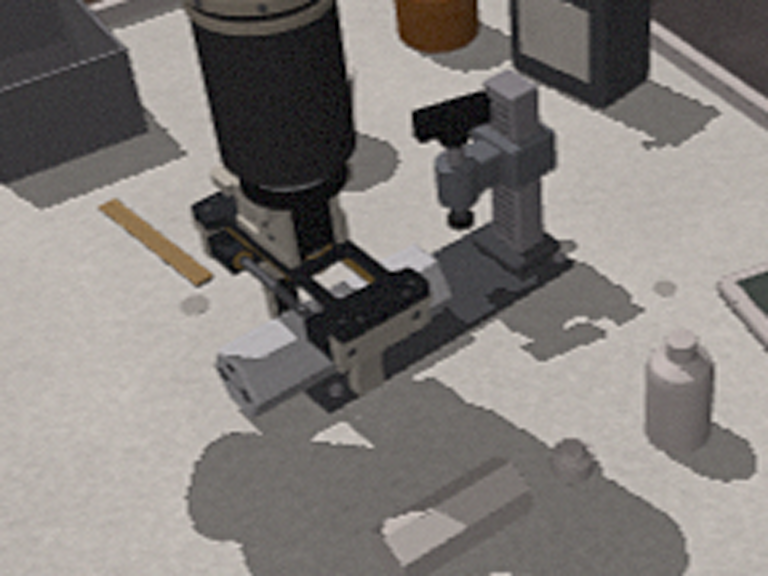

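View pics/t6z.png

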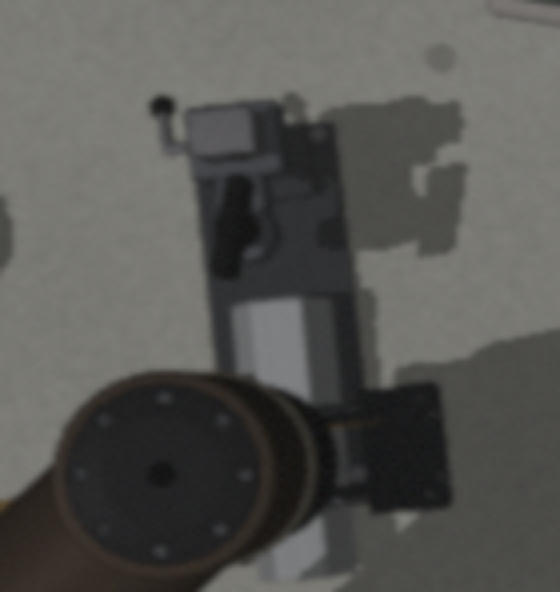

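Run:
```python
from h import *
W=cloud('top',np.load('top.npz')['d'])
a=np.radians(6.7);X=np.array([np.cos(a),np.sin(a)]);Y=np.array([-X[1],X[0]])
def cl(P): q=P[:,:2]-[.612,.218];return np.stack([q@X,q@Y,P[:,2]],-1)
C=cl(W.reshape(-1,3))
t=C[(C[:,2]>.0575)&(C[:,2]<.07)&(C[:,0]>-.09)&(C[:,0]<-.02)&(abs(C[:,1])<.05)]
print('flat',len(t),t.min(0),t.max(0),np.median(t[:,2]),cv2.minAreaRect(t[:,:2].astype(np.float32)*1000))
t=C[(C[:,2]>.025)&(C[:,2]<.07)&(C[:,0]>-.085)&(C[:,0]<-.02)&(abs(C[:,1])<.05)]
print('all',t.min(0),t.max(0),cv2.minAreaRect(t[:,:2].astype(np.float32)*1000))
f=np.polyfit(t[:,1]*0+t[:,0],t[:,1],1)
for lo in(-.085,-.07,-.055):
  q=t[(t[:,0]>lo)&(t[:,0]<lo+.015)];print(lo,q[:,1].min(),q[:,1].max())
b=C[(C[:,2]>.004)&(C[:,2]<.012)&(C[:,0]>-.035)&(C[:,0]<.0)&(abs(C[:,1])<.055)];print('base?',b.min(0),b.max(0))
print('knob',)
```

```text
flat 266 [-0.08981159 -0.02110289  0.05752778] [-0.03757667  0.01625744  0.06848391] 0.06063247198797758 ((-63.71000671386719, -2.394796371459961), (37.39973449707031, 52.116355895996094), 89.64543151855469)
all [-0.08485159 -0.03206467  0.02961686] [-0.03757667  0.02840872  0.06848391] ((-61.18889617919922, -1.7950286865234375), (60.41017532348633, 47.27758026123047), 89.75956726074219)
-0.085 -0.031963088222771524 0.027129594897105393
-0.07 -0.031239557577873566 0.0284087169327977
-0.055 -0.0320646695653537 0.02667362977643201
base? [-0.03470263 -0.05465859  0.00400201] [-5.74655763e-05  5.48565783e-02  1.19994088e-02]
knob
```

apply_moves(commands=[{"grip": 0.6,"slide": [0,0,0],"roll": 0},{"grip": 0.6,"slide": [0,0,0],"roll": 0},{"grip": 0.6,"slide": [0,0,0],"roll": 0},{"grip": 0.6,"slide": [0,0,0],"roll": 0},{"grip": 0.6,"slide": [0,0,0],"roll": 0}], grip_force=35)

```text
time_s: 15.7
tcp_pos: [0.4728, 0.2005, 0.0159]
eef_rot: [-180.0, -0.0, 6.7]
contact_force: [1.3, 0.1, -0.4]
gripper_width: 0.0579
```

apply_moves(commands=[{"grip": 0.6,"slide": [0,0,-0.002],"roll": 0},{"grip": 0.6,"slide": [0,0,-0.002],"roll": 0},{"grip": 0.6,"slide": [0,0,-0.002],"roll": 0}])

```text
time_s: 16.08
tcp_pos: [0.4723, 0.2002, 0.0177]
eef_rot: [180.0, 0.0, 6.7]
contact_force: [-0.1, -0.0, -4.0]
gripper_width: 0.0582
```

apply_moves(commands=[{"grip": 0.6,"slide": [0.012,-0.0005,0],"roll": 0},{"grip": 0.6,"slide": [0.026,-0.001,0],"roll": 0},{"grip": 0.6,"slide": [0.04,-0.002,0],"roll": 0},{"grip": 0.6,"slide": [0.052,-0.002,0],"roll": 0},{"grip": 0.6,"slide": [0.058,-0.002,0],"roll": 0}])

```text
time_s: 16.7
tcp_pos: [0.531, 0.2092, 0.0177]
eef_rot: [180.0, 0.0, 6.7]
contact_force: [-0.7, -0.3, -4.7]
gripper_width: 0.0582
```

Run:
```python
from h import *
go(.472+.058*.993,.2003+.058*.117,.0159,6.7)
```

```text
t 16.7 slide [np.float64(-0.0016), np.float64(0.0019), np.float64(0.0018)] roll -0.04 dist 0.003 J [ 41.1  23.4 -26.5   0.  -40.   55.5] F [-0.7 -0.3 -4.7] w 0.0582
```

Lower, release, and retreat upward (staying clear of the knob).

apply_moves(commands=[{"grip": 0.6,"slide": [0,0,0.002],"roll": 0},{"grip": 0.6,"slide": [0,0,0.002],"roll": 0},{"grip": 0,"slide": [0,0,0.002],"roll": 0},{"grip": 0,"slide": [0,0,0.002],"roll": 0},{"grip": 0,"slide": [0,0,0.001],"roll": 0}])

```text
time_s: 17.32
tcp_pos: [0.5302, 0.2094, 0.0174]
eef_rot: [-180.0, -0.0, 6.7]
contact_force: [0.0, 0.4, -0.2]
gripper_width: 0.0825
```

apply_moves(commands=[{"grip": 0,"slide": [-0.01,0,-0.02],"roll": 0},{"grip": 0,"slide": [-0.02,0,-0.06],"roll": 0},{"grip": 0,"slide": [-0.06,0,-0.12],"roll": 0},{"grip": 0,"slide": [-0.08,0,-0.17],"roll": 0},{"grip": 0,"slide": [-0.08,0,-0.2],"roll": 0}])

```text
time_s: 17.95
tcp_pos: [0.45, 0.2002, 0.2208]
eef_rot: [-179.8, -0.2, 6.8]
contact_force: [0.8, 0.3, -0.1]
gripper_width: 0.0877
```

Run:
```python
from h import *
p,d=snap('side','s7.png')
go(.612,.218,.2,0)
q=proj('side',[.56,.2,.08]).astype(int);print(q)
a=p[max(q[1]-90,0):q[1]+90,max(0,q[0]-120):q[0]+120];cv2.imwrite('pics/s7z.png',cv2.resize(a,None,fx=3.2,fy=3.2,interpolation=cv2.INTER_CUBIC)[:,:,::-1])
p,d=snap('top','t7.png')
a=p[180:340,150:290];cv2.imwrite('pics/t7z.png',cv2.resize(a,None,fx=4,fy=3.7,interpolation=cv2.INTER_CUBIC)[:,:,::-1])
W=cloud('top',d)
a=np.radians(6.7);X=np.array([np.cos(a),np.sin(a)]);Y=np.array([-X[1],X[0]])
P=W.reshape(-1,3);q=P[:,:2]-[.612,.218];C=np.stack([q@X,q@Y,P[:,2]],-1)
t=C[(C[:,2]>.03)&(C[:,2]<.07)&(C[:,0]>-.17)&(C[:,0]<-.035)&(abs(C[:,1])<.05)]
print('all',t.min(0),t.max(0),cv2.minAreaRect(t[:,:2].astype(np.float32)*1000),np.percentile(t[:,2],[50,75,90]))
```

```text
t 18.0 slide [np.float64(0.1608), np.float64(0.0022), np.float64(0.0242)] roll 6.79 dist 0.163 J [ 46.9   3.1 -22.1   0.1 -64.2  49.9] F [1.9 1.9 5.1] w 0.0878
[269 212]
all [-0.16008372 -0.03016281  0.0305133 ] [-0.03502885  0.03072267  0.06872674] ((-97.57596588134766, 0.7433280944824219), (60.728546142578125, 124.95928192138672), 89.40147399902344) [0.05703275 0.06070975 0.06325953]
```

View pics/s7z.png

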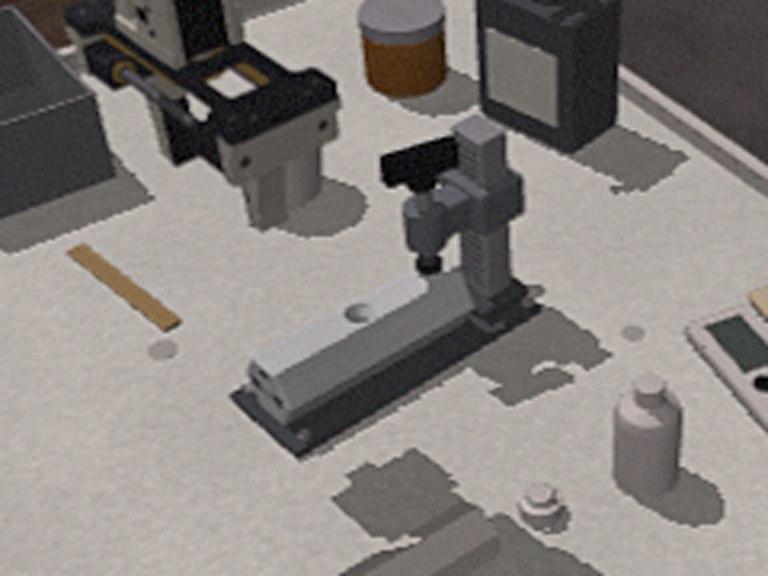

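View pics/t7z.png

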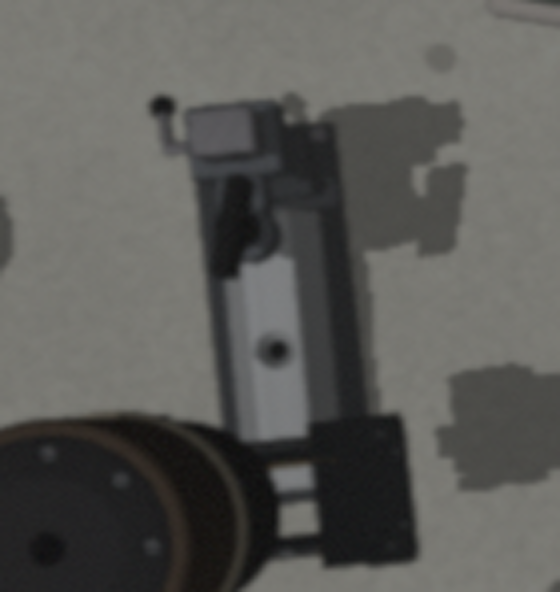

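Run:
```python
from h import *
p=cv2.imread('pics/s7.png')
q=proj('side',[.612,.218,.09]);print(q, proj('side',[.612,.218,.06]),proj('side',[.612,.218,.127]))
x0,y0=int(q[0])-25,int(q[1])-35
a=p[y0:y0+60,x0:x0+60];cv2.imwrite('pics/f7.png',np.clip(cv2.resize(a,None,fx=10,fy=10,interpolation=cv2.INTER_NEAREST).astype(int)*1.6,0,255).astype(np.uint8));print(x0,y0)
```

```text
[283.22516728 197.64155155] [284.01434775 207.04359516] [282.21149597 185.56499586]
258 162
```

View pics/f7.png

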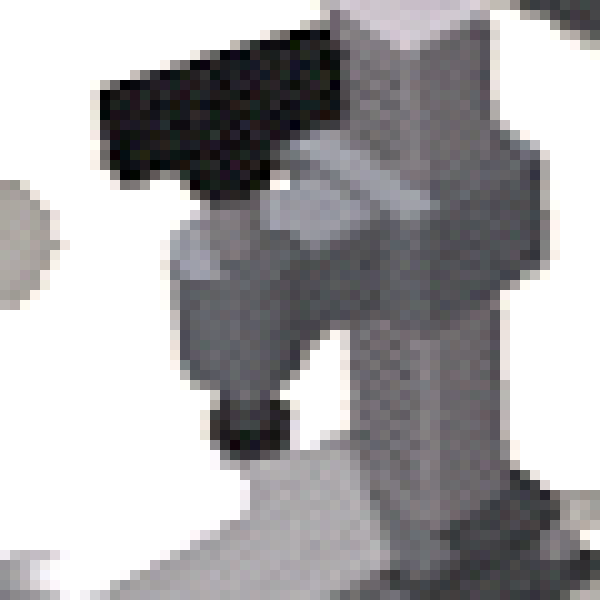

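Run:
```python
from h import *
p=cv2.imread('pics/s7.png').sum(-1).astype(int)
for c in range(278,290,1): print(c,p[194:212,c])
th=np.linspace(0,2*np.pi,73)
def low(z,r,x=.612,y=.218):
  q=np.array([proj('side',[x+r*np.cos(t),y+r*np.sin(t),z]) for t in th]);return q[q[:,1].argmax()],q[:,0].min(),q[:,0].max()
for z in(.06,.064,.066,.068,.07):print(z,low(z,.011))
print('boss',low(.091,.017),low(.127,.017))
```

```text
278 [193 192 180 188 184 162 243 561 509 429 439 424 478 570 535 528 535 537]
279 [197 195 189 203 190 172 211 376 321 116 104 105 259 473 470 542 539 532]
280 [189 187 191 186 180 183 170 140  88  91  68  52  77 228 351 568 548 538]
281 [203 202 184 174 197 193 187 181 133 117 127  58  21 123 322 488 560 561]
282 [178 178 191 191 180 181 191 214 155 121 135  42  54  97 267 336 467 451]
283 [180 184 176 183 183 178 170 185 143 109 128  65  49 101 320 323 299 307]
284 [173 168 170 176 167 173 171 155 104 112  95  48  64 157 346 327 312 302]
285 [169 154 159 160 159 141 154 229  53  76  61  35  53 190 335 329 320 318]
286 [146 145 153 150 131 131 300 483 176  68  99  87 129 278 334 329 308 336]
287 [129 147 112 108 114 284 499 580 439 393 423 429 421 317 318 322 310 314]
288 [134 137 181 253 355 487 569 555 544 534 543 573 560 293 323 323 320 322]
289 [133 140 313 489 517 563 536 531 523 528 512 531 443 305 313 305 322 335]
0.06 (array([283.81604966, 209.77214467]), np.float64(279.68296538683717), np.float64(288.3411090872375))
0.064 (array([283.71125899, 208.53591352]), np.float64(279.5689669262381), np.float64(288.2478351424274))
0.066 (array([283.65867491, 207.91557134]), np.float64(279.5117636361993), np.float64(288.2010313594398))
0.068 (array([283.60596441, 207.29373763]), np.float64(279.45442365618715), np.float64(288.154115838412))
0.07 (array([283.55312701, 206.67040699]), np.float64(279.39694649567485), np.float64(288.1070881787254))
boss (array([282.8759626 , 201.52884685]), np.float64(276.37489556858384), np.float64(290.0102398193822)) (array([281.87076632, 189.73452289]), np.float64(275.23465506473303), np.float64(289.1753025780911))
```

apply_moves(commands=[{"grip": 0,"slide": [0.05,0.001,0],"roll": 5},{"grip": 0.3,"slide": [0.1,0.002,0],"roll": 10},{"grip": 0.5,"slide": [0.15,0.002,0],"roll": 14.8},{"grip": 0.5,"slide": [0.161,0.002,0],"roll": 14.8},{"grip": 0.5,"slide": [0.161,0.002,0],"roll": 14.8}])

```text
time_s: 18.68
tcp_pos: [0.6106, 0.2163, 0.2155]
eef_rot: [179.9, 0.1, -8.1]
contact_force: [0.4, -0.7, 0.5]
gripper_width: 0.0534
```

Run:
```python
from h import *
go(.612,.2185,.157,-8)
p,d=snap('side','s8.png');a=p[60:240,180:420];cv2.imwrite('pics/s8z.png',cv2.resize(a,None,fx=3.2,fy=3.2,interpolation=cv2.INTER_CUBIC)[:,:,::-1])
```

```text
t 18.675 slide [np.float64(0.001), np.float64(-0.0024), np.float64(0.0585)] roll -0.13 dist 0.059 J [ 36.7  18.5  -3.8  -0.  -67.8  45.2] F [ 0.4 -0.7  0.5] w 0.0534
```

View pics/s8z.png

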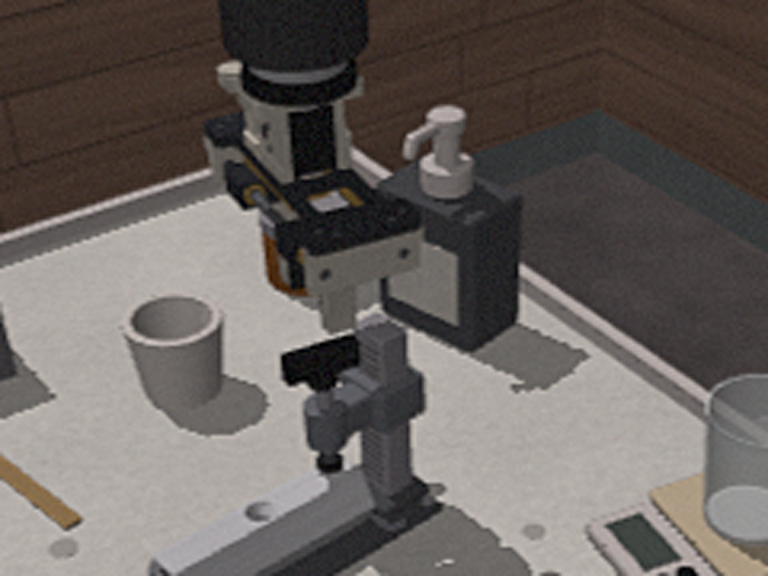

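apply_moves(commands=[{"grip": 0.5,"slide": [0.001,-0.0024,0.02],"roll": 0},{"grip": 0.5,"slide": [0.001,-0.0024,0.04],"roll": 0},{"grip": 0.5,"slide": [0.001,-0.0024,0.054],"roll": 0},{"grip": 0.5,"slide": [0.001,-0.0024,0.054],"roll": 0}])

```text
time_s: 19.23
tcp_pos: [0.611, 0.2187, 0.1624]
eef_rot: [179.9, 0.1, -8.1]
contact_force: [0.2, 0.0, 0.1]
gripper_width: 0.0437
```

apply_moves(commands=[{"grip": 0.95,"slide": [0,0,0.003],"roll": 0},{"grip": 0.95,"slide": [0,0,0.003],"roll": 0},{"grip": 0.95,"slide": [0,0,0.003],"roll": 0},{"grip": 0.95,"slide": [0,0,0.003],"roll": 0},{"grip": 0.95,"slide": [0,0,0.003],"roll": 0}], grip_force=20)

```text
time_s: 19.85
tcp_pos: [0.6124, 0.2196, 0.1603]
eef_rot: [-179.9, -0.0, -8.1]
contact_force: [-0.1, 3.2, 1.5]
gripper_width: 0.014
```

Run:
```python
from h import *
go(.612,.2185,.157,-8);print(get_state()['moment'])
p,d=snap('side','s9.png');a=p[60:240,180:420];cv2.imwrite('pics/s9z.png',cv2.resize(a,None,fx=3.2,fy=3.2,interpolation=cv2.INTER_CUBIC)[:,:,::-1])
```

```text
t 19.85 slide [np.float64(-0.0002), np.float64(0.0011), np.float64(0.0033)] roll -0.09 dist 0.004 J [ 36.9  20.9  -7.8  -0.  -61.2  45.1] F [-0.1  3.2  1.5] w 0.014
[1.26702571 0.10881175 0.01261571]
```

View pics/s9z.png

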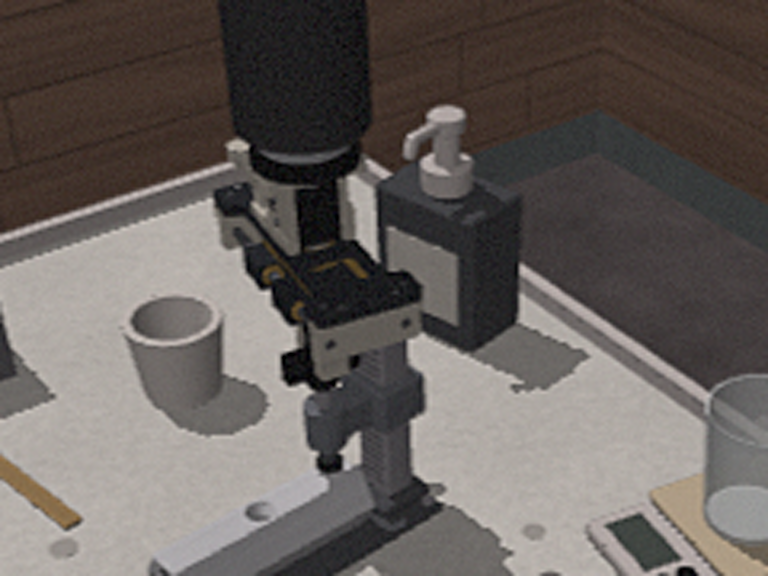

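apply_moves(commands=[{"grip": 0.95,"slide": [0,-0.001,0.0004],"roll": 10},{"grip": 0.95,"slide": [0,-0.001,0.0009],"roll": 20},{"grip": 0.95,"slide": [0,-0.001,0.0013],"roll": 30},{"grip": 0.95,"slide": [0,-0.001,0.0018],"roll": 40},{"grip": 0.95,"slide": [0,-0.001,0.0022],"roll": 50}])

```text
time_s: 20.52
tcp_pos: [0.6117, 0.2187, 0.1581]
eef_rot: [179.9, -0.1, -58.4]
contact_force: [-2.1, -2.3, 3.9]
gripper_width: 0.0137
```

apply_moves(commands=[{"grip": 0.95,"slide": [0,0,0.0004],"roll": 10},{"grip": 0.95,"slide": [0,0,0.0009],"roll": 20},{"grip": 0.95,"slide": [0,0,0.0013],"roll": 30},{"grip": 0.95,"slide": [0,0,0.0018],"roll": 40},{"grip": 0.95,"slide": [0,0,0.0018],"roll": 40}])

```text
time_s: 21.15
tcp_pos: [0.6108, 0.2185, 0.1563]
eef_rot: [179.9, -0.1, -98.3]
contact_force: [-5.9, -1.6, 7.0]
gripper_width: 0.0136
```

```bash
cat >> h.py <<'E'
def foot(fn):
    g=[]
    for i in range(3):
        p,d=capture('side');g.append(p.astype(float))
    m=np.mean(g,0);cv2.imwrite('pics/'+fn,m[:,:,::-1]);g=m.sum(-1)
    # lower dark edge per column, subpixel crossing of level 190
    r=[]
    for c in range(280,286):
        col=g[200:214,c];k=np.where(col<190)[0].max() if (col<190).any() else None
        if k is None or k+1>=len(col): r.append(np.nan);continue
        r.append(200+k+(190-col[k])/(col[k+1]-col[k]))
    s=get_state();print(fn,'t',round(s['time_s'],2),'yaw',s['eef_rot'][2].round(2),'z',s['tcp_pos'][2].round(4),'F',s['contact_force'].round(1),'M',s['moment'].round(2),'edge',np.round(r,2),np.nanmedian(r).round(2))
    return m
E
python3 - <<'E'
from h import *
g=cv2.imread('pics/s9.png').sum(-1).astype(float)
for c in range(280,286):
  col=g[200:214,c];k=np.where(col<190)[0].max();print(200+k+(190-col[k])/(col[k+1]-col[k]))
m=foot('fa.png')
go(.612,.2195,.157,-98)
cv2.imwrite('pics/faz.png',cv2.resize(m[170:225,250:320],None,fx=9,fy=9,interpolation=cv2.INTER_NEAREST)[:,:,::-1])
E
```

```text
206.7808988764045
207.3248730964467
207.60588235294117
207.375
207.2167487684729
206.9934210526316
fa.png t 21.3 yaw -98.14 z 0.1563 F [-6.5 -1.9  7.2] M [-0.52  2.26 -0.1 ] edge [207.99 208.51 208.56 208.9  208.46 208.08] 208.48
t 21.3 slide [np.float64(-0.0012), np.float64(-0.0011), np.float64(-0.0007)] roll -0.14 dist 0.002 J [ 36.9  21.1  -8.1   0.  -61.  -45. ] F [-6.5 -1.9  7.2] w 0.0138[ WARN:0@6.979] global loadsave.cpp:1063 imwrite_ Unsupported depth image for selected encoder is fallbacked to CV_8U.
```

View pics/faz.png

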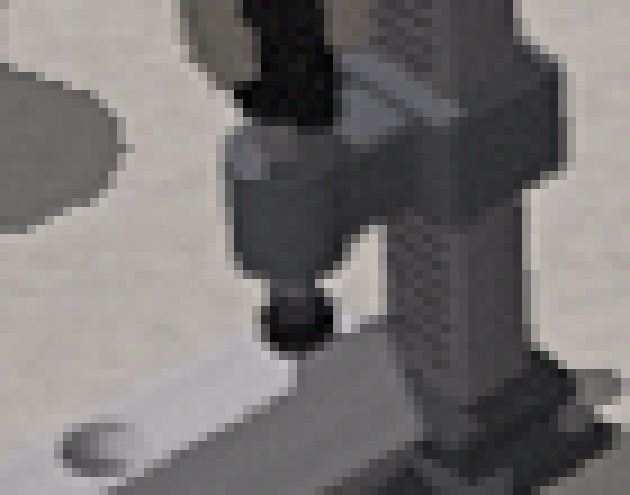

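apply_moves(commands=[{"grip": 0.95,"slide": [0,0.001,0.0],"roll": 10},{"grip": 0.95,"slide": [0,0.001,0.0004],"roll": 20},{"grip": 0.95,"slide": [0,0.001,0.0008],"roll": 30},{"grip": 0.95,"slide": [0,0.001,0.0015],"roll": 45},{"grip": 0.95,"slide": [0,0.001,0.0015],"roll": 45}])

```text
time_s: 21.92
tcp_pos: [0.6098, 0.2191, 0.1543]
eef_rot: [180.0, -0.2, -143.4]
contact_force: [-5.3, -0.3, 3.4]
gripper_width: 0.0136
```

```bash
python3 -c "
from h import *
foot('fb.png');go(.612,.2195,.157,-143)"
```

```text
fb.png t 22.07 yaw -143.17 z 0.1543 F [-5.  -1.1  3.1] M [ 0.09  1.87 -0.09] edge [208.33 208.82 209.03 209.34 209.06 208.88] 208.96
t 22.075 slide [np.float64(-0.002), np.float64(-0.001), np.float64(-0.0027)] roll -0.17 dist 0.003 J [ 37.   21.1  -8.3  -0.  -60.8 -90.1] F [-5.  -1.1  3.1] w 0.0139[ WARN:0@11.895] global loadsave.cpp:1063 imwrite_ Unsupported depth image for selected encoder is fallbacked to CV_8U.
```

apply_moves(commands=[{"grip": 0.95,"slide": [0,0,0.0004],"roll": 10},{"grip": 0.95,"slide": [0,0,0.0008],"roll": 20},{"grip": 0.95,"slide": [0,0,0.0008],"roll": 22.5},{"grip": 0.95,"slide": [0,0,0.0008],"roll": 22.5}])

```text
time_s: 22.58
tcp_pos: [0.6096, 0.2196, 0.1533]
eef_rot: [-180.0, -0.2, -165.7]
contact_force: [-6.1, 1.5, 3.9]
gripper_width: 0.0139
```

```bash
python3 -c "
from h import *
foot('fc.png');go(.612,.2195,.157,-165.5)"
```

```text
fc.png t 22.73 yaw -165.63 z 0.1534 F [-6.5  2.2  4.3] M [ 0.78  2.17 -0.1 ] edge [208.37 208.81 209.02 209.32 209.08 208.86] 208.94
t 22.725 slide [np.float64(-0.0023), np.float64(-0.0007), np.float64(-0.0036)] roll -0.13 dist 0.004 J [ 3.700e+01  2.110e+01 -8.400e+00 -1.000e-01 -6.070e+01 -1.126e+02] F [-6.5  2.2  4.3] w 0.0141[ WARN:0@4.355] global loadsave.cpp:1063 imwrite_ Unsupported depth image for selected encoder is fallbacked to CV_8U.
```

apply_moves(commands=[{"grip": 0.95,"slide": [0,0,0.0004],"roll": 10},{"grip": 0.95,"slide": [0,0,0.0008],"roll": 20},{"grip": 0.95,"slide": [0,0,0.0008],"roll": 22.5},{"grip": 0.95,"slide": [0,0,0.0008],"roll": 22.5}])

```text
time_s: 23.22
tcp_pos: [0.6096, 0.22, 0.1524]
eef_rot: [-180.0, -0.2, 171.8]
contact_force: [-6.2, 3.4, 1.9]
gripper_width: 0.0138
```

```bash
python3 -c "
from h import *
foot('fd.png');go(.612,.2195,.157,172)"
```

```text
fd.png t 23.38 yaw 171.87 z 0.1524 F [-6.6  2.7  2.9] M [ 1.47  2.11 -0.06] edge [208.38 208.83 209.   209.32 209.1  208.89] 208.95
t 23.375 slide [np.float64(-0.0025), np.float64(-0.0002), np.float64(-0.0046)] roll -0.13 dist 0.005 J [ 3.700e+01  2.120e+01 -8.400e+00 -1.000e-01 -6.050e+01 -1.351e+02] F [-6.6  2.7  2.9] w 0.0138[ WARN:0@4.351] global loadsave.cpp:1063 imwrite_ Unsupported depth image for selected encoder is fallbacked to CV_8U.
```

apply_moves(commands=[{"grip": 0.95,"slide": [0,0,0.0004],"roll": 10},{"grip": 0.95,"slide": [0,0,0.0008],"roll": 20},{"grip": 0.95,"slide": [0,0,0.0012],"roll": 30},{"grip": 0.95,"slide": [0,0,0.0012],"roll": 31},{"grip": 0.95,"slide": [0,0,0.0012],"roll": 31}])

```text
time_s: 24.0
tcp_pos: [0.6099, 0.2208, 0.1511]
eef_rot: [-180.0, -0.1, 140.9]
contact_force: [-4.9, 6.2, 0.6]
gripper_width: 0.014
```

```bash
python3 -c "
from h import *
foot('fe.png');go(.612,.2195,.157,172)"
```

```text
fe.png t 24.15 yaw 140.89 z 0.1511 F [-5.   5.5 -0.2] M [ 2.07  1.67 -0.07] edge [208.37 208.82 209.02 209.34 209.09 208.85] 208.94
t 24.15 slide [np.float64(-0.0024), np.float64(0.0004), np.float64(-0.0059)] roll -31.11 dist 0.006 J [ 3.700e+01  2.120e+01 -8.500e+00 -1.000e-01 -6.030e+01 -1.661e+02] F [-5.   5.5 -0.2] w 0.0139[ WARN:0@4.304] global loadsave.cpp:1063 imwrite_ Unsupported depth image for selected encoder is fallbacked to CV_8U.
```

apply_moves(commands=[{"grip": 0.72,"slide": [0,0,0],"roll": 0},{"grip": 0.7,"slide": [0,0,0],"roll": 0},{"grip": 0.7,"slide": [0,0,-0.012],"roll": 0},{"grip": 0.7,"slide": [0,0,-0.04],"roll": 0},{"grip": 0.7,"slide": [0,0,-0.07],"roll": 0}])

```text
time_s: 24.78
tcp_pos: [0.6113, 0.2197, 0.2231]
eef_rot: [-180.0, 0.0, 140.9]
contact_force: [1.1, -0.2, 0.3]
gripper_width: 0.0263
```

```bash
python3 -c "
from h import *
go(.45,.22,.23,141)"
```

```text
t 24.775 slide [np.float64(0.1254), np.float64(-0.1015), np.float64(-0.0069)] roll -0.12 dist 0.161 J [  37.    18.3   -3.1    0.   -68.6 -166.1] F [ 1.1 -0.2  0.3] w 0.0263
```

apply_moves(commands=[{"grip": 0.7,"slide": [-0.012,-0.055,-0.01],"roll": 0},{"grip": 0.7,"slide": [-0.024,-0.11,-0.01],"roll": 0},{"grip": 0.7,"slide": [-0.038,-0.17,-0.01],"roll": 0},{"grip": 0.7,"slide": [-0.053,-0.23,-0.01],"roll": 0},{"grip": 0.7,"slide": [-0.053,-0.24,-0.01],"roll": 0}])

```text
time_s: 25.4
tcp_pos: [0.4995, -0.0024, 0.2331]
eef_rot: [179.9, 0.1, 140.7]
contact_force: [0.5, 0.3, 1.1]
gripper_width: 0.0264
```

Run:
```python
from h import *
m=foot('ff.png');cv2.imwrite('pics/ffz.png',cv2.resize(m[110:290,180:420],None,fx=3.2,fy=3.2,interpolation=cv2.INTER_CUBIC)[:,:,::-1])
p,d=snap('top','tf.png')
W=cloud('top',d)
a=np.radians(6.7);X=np.array([np.cos(a),np.sin(a)]);Y=np.array([-X[1],X[0]])
P=W.reshape(-1,3);q=P[:,:2]-[.612,.218];C=np.stack([q@X,q@Y,P[:,2]],-1)
t=C[(C[:,2]>.03)&(C[:,2]<.07)&(C[:,0]>-.17)&(C[:,0]<-.035)&(abs(C[:,1])<.05)]
print('all',t.min(0),t.max(0),cv2.minAreaRect(t[:,:2].astype(np.float32)*1000),np.percentile(t[:,2],[50,75,90]))
m=(W[...,2]>.15)&(abs(W[...,0]-.611)<.036)&(abs(W[...,1]-.218)<.036)&(p.sum(-1)<130)
k=W[m];print('knob',cv2.minAreaRect(k[:,:2].astype(np.float32)*1000),np.percentile(k[:,2],[10,50,90]))
for n in ['casting_mid','bottle_mid','cap_mid','pot_mid','tape_mid','stick_mid','pour_hole']:
  for c in ['top','side']:
    for b in boxes_of(n,c)[:2]: print(n,c,round(b['score'],2),w(c,b['position']).round(3))
```

```text
ff.png t 25.55 yaw 140.84 z 0.2327 F [1.4 0.7 0.3] M [ 0.02 -0.21  0.02] edge [207.34 207.38 207.35 207.38 207.36 207.42] 207.37
all [-0.11433069 -0.02979533  0.03052186] [-0.03513231  0.03078874  0.0691972 ] ((-74.75289916992188, 0.5312080383300781), (79.09551239013672, 60.650272369384766), 0.38905027508735657) [0.05637944 0.06060079 0.0631936 ]
knob ((611.98779296875, 217.2002716064453), (22.449792861938477, 57.31156539916992), 39.260292053222656) [0.15972983 0.16785211 0.17225131]
casting_mid top 0.41 [ 0.419 -0.003  0.037]
bottle_mid top 0.71 [ 0.645 -0.009  0.075]
bottle_mid top 0.62 [0.558 0.205 0.054]
bottle_mid side 0.61 [ 0.637 -0.022  0.059]
cap_mid top 0.45 [0.606 0.217 0.166]
cap_mid side 0.5 [ 0.562 -0.002  0.012]
pot_mid top 0.81 [0.605 0.479 0.051]
pot_mid side 0.67 [0.6   0.45  0.056]
tape_mid top 0.96 [ 0.534 -0.471  0.054]
tape_mid top 0.68 [0.607 0.216 0.166]
tape_mid side 0.55 [ 0.543 -0.459  0.048]
tape_mid side 0.2 [0.6   0.451 0.055]
stick_mid top 0.61 [0.428 0.441 0.004]
stick_mid top 0.44 [0.606 0.486 0.052]
stick_mid side 0.7 [0.427 0.419 0.009]
pour_hole top 0.87 [ 0.796 -0.193  0.041]
pour_hole top 0.8 [ 0.396 -0.142  0.038]
pour_hole side 0.62 [0.5   0.186 0.048]
pour_hole side 0.61 [ 0.392 -0.149  0.037][ WARN:0@11.780] global loadsave.cpp:1063 imwrite_ Unsupported depth image for selected encoder is fallbacked to CV_8U.
```

View pics/ffz.png

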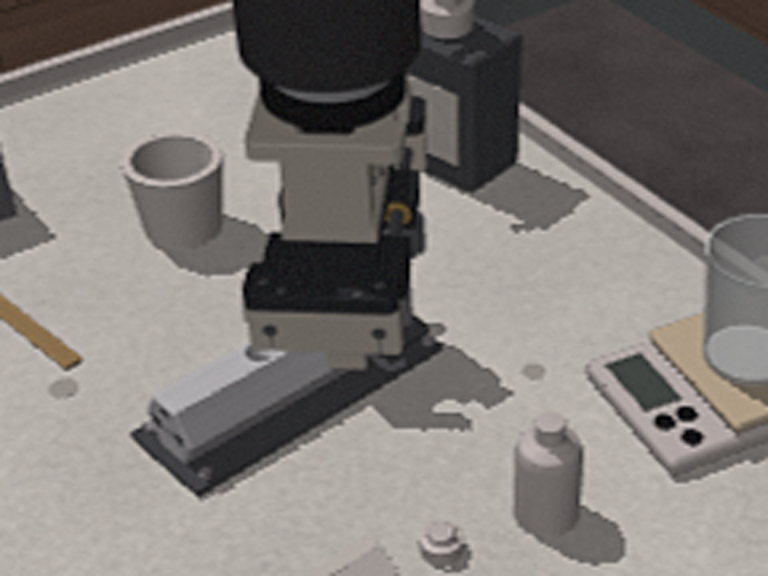

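View pics/tf.png

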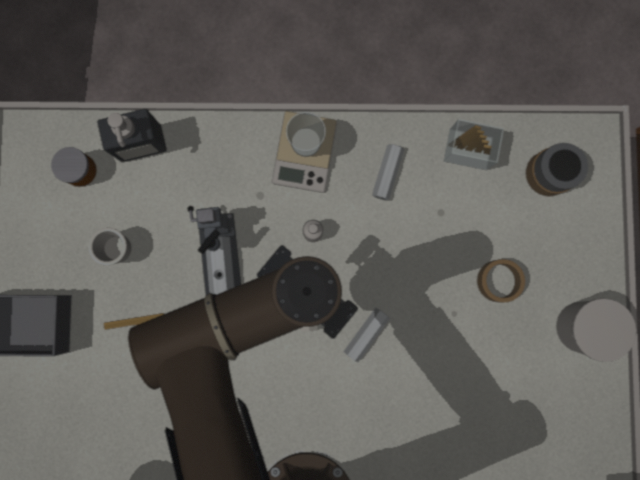

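Run:
```python
from h import *
z=np.load('top.npz');p=z['p'];d=z['d'];W=cloud('top',d)
for zl,th in((.160,120),(.164,120),(.164,160)):
  m=(W[...,2]>zl)&(abs(W[...,0]-.611)<.036)&(abs(W[...,1]-.218)<.036)&(p.sum(-1)<th)
  k=W[m][:,:2];c=k.mean(0);u,s,v=np.linalg.svd(k-c);print(len(k),c,np.degrees(np.arctan2(v[0,1],v[0,0])),s/np.sqrt(len(k)))
a=p[190:300,170:260];cv2.imwrite('pics/tfz.png',np.clip(cv2.resize(a,None,fx=6,fy=5.4,interpolation=cv2.INTER_NEAREST)[:,:,::-1].astype(int)*2,0,255).astype(np.uint8))
```

```text
160 [0.61208694 0.21725858] 141.34226375365142 [0.01636759 0.00383688]
148 [0.6122491  0.21747496] 141.31145584289675 [0.01627283 0.00370558]
159 [0.61261848 0.21770646] 141.97210851362857 [0.01641076 0.00395825]
```

View pics/tfz.png

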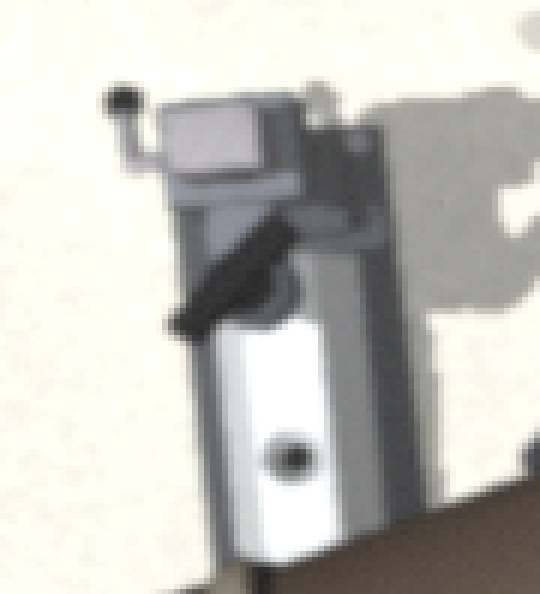

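```bash
python3 -c "
from plant import *
print(close_job())"
```

```text
the job is handed in; nothing more can be done
None
```

The mould is clamped with the pour hole up and the job is handed in at about 26 s of the 72 s. However, one force reading went over the limit, which may count as a failure.

**What I did:** I rolled the mould 120° in two finger-push tips on the bench. I then set it on the clamp base, regripped it further back and slid it under the foot. Finally I turned the knob 211° clockwise in one grip.

**Last checks:**
- **Mould:** the top camera shows the pour hole up and clear of the foot. The mould is about 0.5 mm off the clamp's midline and within 0.5° of its direction. Before clamping, its centre was near clamp x = -70 mm. The top flat is about 60 mm above the bench, as it should be.
- **Foot:** in the side images it stopped moving about 124° (±5°) into the turn. That leaves about 87° past touching, or roughly 3.9 mm of spring. I worked this out from the images and did not read it directly.
- **Knob:** it sank about 9 mm and the bar now points at 141°, both matching the turn commanded.
- **Bystanders:** bottle, cap, pot, tape and stick were found where they started, within the detectors' error. The casting was partly hidden by the arm in the last picture, and its reading there was off by about 45 mm, so its place could not be confirmed. I did not knowingly touch it.

**What went wrong:** when I lowered the gripper for the second grasp, I overestimated its commanded height and the fingertips hit the bench. The force reading just after was about 160 N vertically (about 170 N in all), above the 120 N wrist limit and probably against the rules. Nothing visible moved, and the arm kept working normally afterwards.

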